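# Clear the tray stack off the router and set the shelf back in order

### The arm

A 7-joint arm with a two-finger parallel gripper is mounted at the origin on the work surface. World frame = base frame: x ahead of the robot, y to its left, z up, the work surface at z = 0. Lengths are in m, angles in rad, forces in N, time in s.
With the tool pointing down it reaches from about 0.4 to 0.85 m from the base axis. Payload 10.4 kg.
Tool frame: the origin (TCP) lies between the finger pads; the fingertips stand 14 mm ahead of it and the grasp point (between the pads) lies 5 mm behind it; z points along the fingers, y is the direction in which the jaws open and shut (so a half turn about z gives the same grasp; the last joint's range is limited). The gripper opens to 87 mm and grips with 3 to 60 N. Pads are 19 mm wide; open, the fingers measure 117 mm over their backs; the gripper's body (75 mm by 190 mm) begins 51 mm behind the grasp point.
Start: joints at [-0.023, 0.332, -0.065, 1.46, 0.022, 1.35, -0.088], TCP at [0.625, 0, 0.237] pointing down, gripper open.
Joint ranges: [-2.6, 2.6], [-0.5, 2.12], [-1.47, 1.34], [0.16, 2.42], [-1.27, 4.41], [0.06, 2.06], [-2.6, 2.6]. Speed limits (rad/s): [2.22, 2.22, 2.79, 2.79, 3.14, 3.14, 3.14].

### API

Orientations are given as a unit quaternion [x, y, z, w].
In Python, from bench import readout, camera, calibration, order gives the robot as it stands.
- The arm moves only by the tool apply_moves, never from a script. Its argument "deltas" is a list of rows, each an object with "translation": the shift along the world's x, y, z in m, a list of three; "turn": the turn, a rotation vector about the world's x, y, z in rad, a list of three; "hand": the finger opening in m, from 0 to 0.087. A call has 1 to 5 rows; each row shifts and turns the pose as measured when the row begins; what a row does not reach is not made up. A row lasts 1/10 s, in which the tool goes at most 50 mm and 8.59 degrees, less where a joint would pass 70% of its speed; a pose out of reach is approached as far as the arm can. A call with a gripper value outside its range is refused whole. The fingers move at their own pace and stop on an object; "newtons" is the grip in N (left out, the last holds). Time passes only in rows, so rows that do not move let the fingers close. It gives the time, the measured TCP pose, the force and the opening at its end, in the units of the state.
- readout.read_state(): the state, without advancing time (a new reading comes with each control period).
- camera(name): name is "scene" or "side" or "wrist"; returns the picture (400x640x3 uint8, red, green, blue); there is no depth.
- calibration(name): a dict with "fx", "fy", "cx", "cy" (pixels), "extrinsics" (4x4, takes a point from world to camera coordinates). Camera axes: x right, y down, z forward; pixel columns grow to the right and rows downward; lengths in m; the calibration is good to about 2 mm. The wrist camera is an equidistant fisheye: a pixel r from the principal point sees the ray r / f radians off the axis. A picture is of the moment at which its call begins: read the wrist's pose just before it. calibration takes no time and is no camera call; for the wrist camera it gives the pose at the moment of the call.
- order.close_job(): hands the job in, once; it reports no verdict.
The state is a dict: "time": time; "joint_positions": joint angles; "joint_vel": joint speeds; "joint_torque": joint torques, N m; "ee_pos": TCP position; "eef_rot": TCP orientation; "ft_force": force on the tool from outside, world axes, zero at the start; "torque": the same for the moment, N m; "width": finger opening in m.
Only numpy, scipy, OpenCV 4.12 (cv2) and the standard library are available. Lean on these libraries where they do the work, as an engineer would, in place of code of your own. Each camera call takes 0.05 s, during which the arm holds its last target. There are 200 camera calls.

### The job

The three blue trays were left stacked on the router, over its vents, and the llama was put down on a tray's mat. Set each tray upright on the cork mat of its own size, centred and lined up so that cork shows all round it, and stand the llama in the middle of the round cork coaster. Put things down rather than dropping them, don't tip the llama over, and leave the router and the bottle where they are.

Things in the scene. Friction and masses are not known exactly. Their poses are not given: they have to be found in the camera images.
- tray_long: The longest of three open stacking trays of rigid blue plastic: 60 mm wide (x), 160 mm long (y), 46 mm high, upright walls 2.5 mm thick, two low dividers. A foot 4 mm deep drops 4 mm inside the tray below: stacked trays lie parallel, 42 mm apart, and lift straight off. At the start the lowest of the stack, flat on the router. Grip across the 60 mm at mid-length, on the upper half. Origin: centre of the foot's underside; z up.
- tray_mid: The middle one of three open stacking trays of rigid blue plastic: 60 mm wide (x), 120 mm long (y), 46 mm high, upright walls 2.5 mm thick, one low divider. A foot 4 mm deep drops 4 mm inside the tray below: stacked trays lie parallel, 42 mm apart, and lift straight off. At the start on the long tray. Grip across the 60 mm at mid-length, on the upper half. Origin: centre of the foot's underside; z up.
- tray_short: The shortest of three open stacking trays of rigid blue plastic: 60 mm wide (x), 80 mm long (y), 46 mm high, upright walls 2.5 mm thick, no divider. A foot 4 mm deep drops 4 mm inside the tray below: stacked trays lie parallel, 42 mm apart, and lift straight off. At the start on top, on the middle tray. Grip across the 60 mm at mid-length, on the upper half. Origin: centre of the foot's underside; z up.
- llama: White ceramic llama figurine on four legs, 102 mm tall, 101 mm long, about 0.22 kg. Head to its own -x: neck and head 14 to 64 mm to -x, above 50 mm. Trunk 36 mm wide (y), flat-sided, from 29 mm to -x to 37 mm to +x, 28 to 60 mm up: grip it across its width over the origin, about 45 mm up. At the start on the short mat. Origin: at foot level under the trunk; z up.
- mat_long: The longest of three rectangular cork mats fixed to the shelf, 84 mm (x) by 184 mm (y), 3 mm thick. Place of the long tray, which leaves 12 mm of cork all round when centred, its long side along the mat's (either way round). Origin: centre of the underside, on the shelf (z = 0); z up.
- mat_mid: The middle one of three rectangular cork mats fixed to the shelf, 84 mm (x) by 144 mm (y), 3 mm thick. Place of the middle tray, which leaves 12 mm of cork all round when centred, its long side along the mat's (either way round). Origin: centre of the underside, on the shelf (z = 0); z up.
- mat_short: The shortest of three rectangular cork mats fixed to the shelf, 84 mm (x) by 104 mm (y), 3 mm thick. Place of the short tray, which leaves 12 mm of cork all round when centred, its long side along the mat's (either way round). At the start the llama stands on it. Origin: centre of the underside, on the shelf (z = 0); z up.
- coaster: Round cork coaster, 96 mm across, 3 mm thick, fixed to the shelf: the llama's place, facing any way. Origin: centre of its underside, on the shelf (z = 0); z up.
- router: Black low router, loose on rubber feet, 180 mm long (its y), 110 mm wide (its x; two folded aerials along its +x side make it 121 mm), 32 mm high, flat vented top, 0.45 kg. It carries the tray stack at the start. Leave in place. Origin: centre of its underside at shelf level; z up.
- bottle: Stainless steel bottle with a dark twist cap, standing loose, 64 mm across, 178 mm tall. Leave in place. Origin: centre of its underside; z up.
Not all that is in view belongs to the job. Leave any green look-alike of the tray_long alone.

How it is judged:
By the outcome, as a careful person would: the job done as asked, in the order asked, and still so for the second after the job is handed in, with the robot touching nothing.
It also fails if it takes over 125 s, if anything falls off the work surface, if the arm or the gripper's body presses on something with over 40 N, if the wrist force passes 120 N, or if a joint passes its speed limit or range.

## Working session

There is one attempt and no reset: what is moved stays moved. The work goes in short steps, Python scripts to look and compute and a tool call to move; the robot and the scene stay as the last step left them, time stands still between calls to the robot, and variables do not carry over. Pictures are saved under pics/ and viewed, about 12 in all and at most 16, crops included, and the job is handed in when it is done.

Besides the shell and the picture viewer there is one more tool, called after ">>>" as a command line: name --argument value ..., lists and objects as JSON in quotes. apply_moves: Moves the arm, as the interface text tells. Its arguments: {"type":"object","properties":{"deltas":{"type":"array","items":{"type":"object","properties":{"translation":{"type":"array","items":{"type":"number"}},"turn":{"type":"array","items":{"type":"number"}},"hand":{"type":"number"}}}},"newtons":{"type":"number"}},"required":["deltas"]}

```bash
mkdir -p pics
python3 - <<'E'
from bench import readout, camera, calibration
import cv2,numpy as np
s=readout.read_state();print(s)
for n in("scene","side","wrist"):
    c=calibration(n);print(n,{k:np.round(v,4).tolist() for k,v in c.items()})
    cv2.imwrite(f"pics/{n}0.png",cv2.cvtColor(camera(n),cv2.COLOR_RGB2BGR))
E
```

```text
{'time': 0.0, 'joint_positions': array([-0.02262947,  0.33286696, -0.06470364,  1.46094098,  0.02160886,
        1.34991152, -0.08851366]), 'joint_vel': array([0.00152687, 0.00096627, 0.00030584, 0.00065787, 0.00040333,
       0.00118419, 0.00063286]), 'joint_torque': array([-1.20520472e-04, -6.23245955e+01,  2.44190963e-02, -3.89891267e+01,
       -6.13984605e-02,  3.97891912e-02,  1.87085252e-04]), 'ee_pos': array([6.24628038e-01, 1.21944364e-05, 2.35757172e-01]), 'eef_rot': array([ 7.07091687e-01,  7.07121513e-01, -5.31605538e-04, -4.78835120e-04]), 'ft_force': array([ 0.87220111, -0.77162809,  0.51577845]), 'torque': array([ 0.01310521, -0.01217328, -0.07374509]), 'width': 0.08696853042918666}
scene {'fx': 494.3013, 'fy': 494.3013, 'cx': 313.7615, 'cy': 194.3149, 'extrinsics': [[0.486, 0.8738, -0.014, -0.1151], [0.5323, -0.3087, -0.7883, -0.1877], [-0.6931, 0.3756, -0.6152, 2.1802], [0.0, 0.0, 0.0, 1.0]]}
side {'fx': 377.6303, 'fy': 377.6303, 'cx': 313.4325, 'cy': 198.2795, 'extrinsics': [[0.9799, -0.1982, 0.0213, -0.4825], [-0.112, -0.6362, -0.7633, 0.0428], [0.1649, 0.7456, -0.6456, 1.2636], [0.0, 0.0, 0.0, 1.0]]}
wrist {'fx': 309.7069, 'fy': 309.7069, 'cx': 316.1344, 'cy': 203.3297, 'extrinsics': [[1.0, -0.0009, -0.0019, -0.624], [-0.0003, -0.9561, 0.293, -0.0352], [-0.002, -0.293, -0.9561, 0.3912], [0.0, 0.0, 0.0, 1.0]]}
```

View pics/scene0.png

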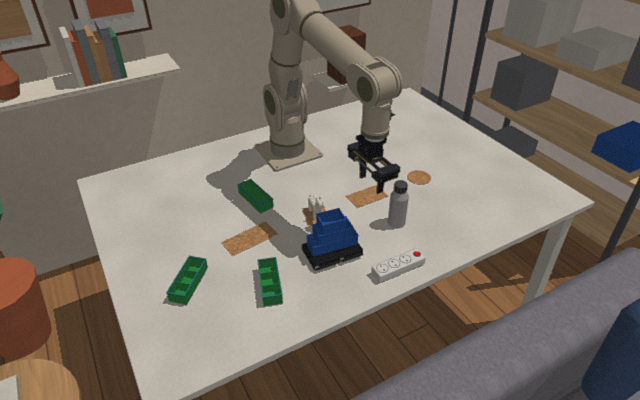

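View pics/side0.png

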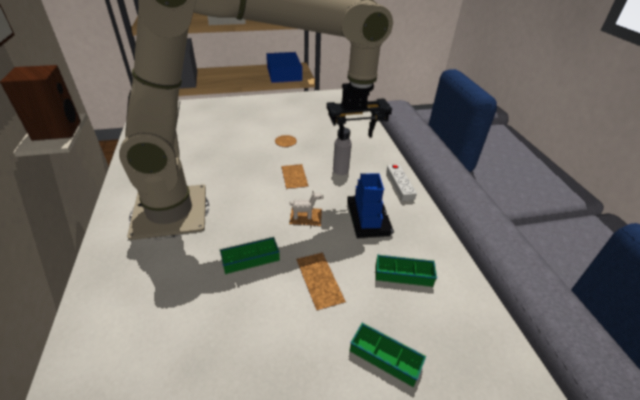

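View pics/wrist0.png

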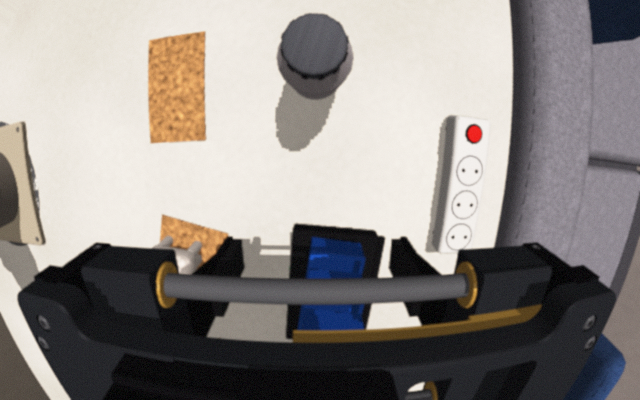

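Blue stack on the router is at scene (332,235) and side (370,205). The look-alikes are green trays at scene (187,280), (270,281) and (255,195), so I reject those. The llama is at scene (315,208). Cork is at (248,238) long, (366,195) mid, under the llama short, and (419,177) coaster.

```bash
cat > h.py <<'E'
from bench import readout, camera, calibration
import cv2,numpy as np
def snap(n,f=None):
    c=calibration(n); im=cv2.cvtColor(camera(n),cv2.COLOR_RGB2BGR)
    if f: cv2.imwrite(f"pics/{f}.png",im)
    return c,im
def ray(c,n,px):
    px=np.atleast_2d(px).astype(float); a=(px-[c['cx'],c['cy']])/[c['fx'],c['fy']]
    if n=="wrist":
        t=np.linalg.norm(a,axis=1,keepdims=True)+1e-12
        d=np.hstack([a/t*np.sin(t),np.cos(t)])
    else: d=np.hstack([a,np.ones((len(a),1))])
    E=np.array(c['extrinsics']);R=E[:3,:3]
    return -R.T@E[:3,3], d@R
def plane(c,n,px,z):
    o,d=ray(c,n,px); return (o+d*((z-o[2])/d[:,2:3]))[:,:2]
def proj(c,n,P):
    E=np.array(c['extrinsics']);q=np.atleast_2d(P)@E[:3,:3].T+E[:3,3]
    if n=="wrist":
        r=np.linalg.norm(q[:,:2],axis=1,keepdims=True)+1e-12; a=q[:,:2]/r*np.arctan2(r,q[:,2:3])
    else: a=q[:,:2]/q[:,2:3]
    return a*[c['fx'],c['fy']]+[c['cx'],c['cy']]
def blobs(c,n,im,kind="cork",z=.003,amin=60):
    h=cv2.cvtColor(im,cv2.COLOR_BGR2HSV)
    m=cv2.inRange(h,(5,90,70),(20,255,255)) if kind=="cork" else cv2.inRange(h,(105,120,20),(128,255,255))
    m=cv2.morphologyEx(m,cv2.MORPH_CLOSE,np.ones((3,3)))
    for k in cv2.findContours(m,cv2.RETR_EXTERNAL,cv2.CHAIN_APPROX_NONE)[0]:
        if cv2.contourArea(k)<amin: continue
        k=k[:,0]; P=plane(c,n,k,z)
        r=cv2.minAreaRect((P*1000).astype(np.float32))
        if .2<r[0][0]/1000<1.1 and abs(r[0][1])<900 and r[1][0]<400 and r[1][1]<400: print(n,kind,k.mean(0).round(),"ctr",np.round(r[0],1),"size",np.round(r[1],1),"ang",round(r[2],1))
E
python3 - <<'E'
from h import *
for n in("scene","side","wrist"):
    c=calibration(n); im=cv2.imread(f"pics/{n}0.png")
    blobs(c,n,im)
    if n!="wrist": blobs(c,n,im,"blue",.1)
im=cv2.imread("pics/scene0.png")[175:275,230:390]
im2=cv2.imread("pics/side0.png")[160:260,270:410]
cv2.imwrite("pics/crop0.png",np.hstack([cv2.resize(im,(480,300),interpolation=2),cv2.resize(im2,(300,300),interpolation=2)]))
E
```

```text
scene cork [257. 386.] ctr [ 941.8 -575.2] size [255.9 113.4] ang 60.5
scene cork [319. 373.] ctr [1017.6 -414.9] size [203.8 109.1] ang 4.7
scene cork [249. 238.] ctr [ 430.7 -369. ] size [ 82.7 179.5] ang 7.1
scene cork [629. 234.] ctr [1085.2  807. ] size [ 62.7 316.7] ang 21.2
scene cork [309. 216.] ctr [ 433.7 -127.7] size [ 32.1 100.6] ang 73.9
scene cork [367. 195.] ctr [438.4 124.7] size [144.7  82.7] ang 89.5
scene cork [419. 177.] ctr [441.8 375.9] size [90.1 83.2] ang 59.8
scene blue [330. 234.] ctr [ 628.9 -167. ] size [170.7 189.6] ang 80.0
side cork [320. 281.] ctr [ 435.2 -368. ] size [ 83.  182.8] ang 7.6
side cork [305. 217.] ctr [ 443.7 -107.1] size [ 78.5 102.3] ang 74.7
side cork [294. 176.] ctr [442.2 121.3] size [140.8  81.2] ang 89.6
side cork [285. 141.] ctr [445. 373.] size [87.3 86. ] ang 35.4
side blue [370. 201.] ctr [ 630.9 -166.9] size [272.6  88.5] ang 71.9
wrist cork [432. 390.] ctr [ 856.2 -431.9] size [15.8 72.5] ang 25.7
wrist cork [468. 284.] ctr [ 862.7 -172.4] size [34.9 91.8] ang 14.9
wrist cork [164. 285.] ctr [ 385.1 -172.1] size [92.  36.6] ang 75.6
wrist cork [191. 238.] ctr [444.8 -98.9] size [ 69.2 101.7] ang 74.5
wrist cork [177.  88.] ctr [441.7 120.3] size [141.6  82.7] ang 89.3
```

View pics/crop0.png

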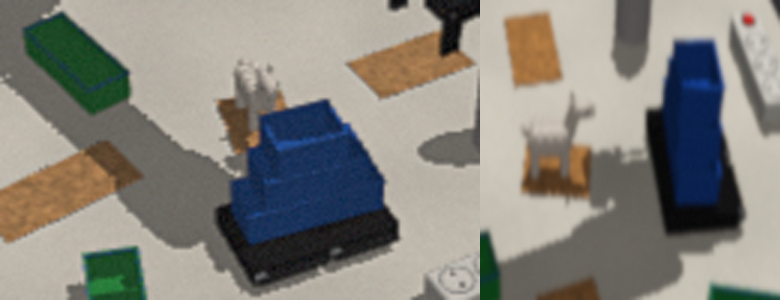

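The crop confirms the choice: three blue trays on the black router, with the white llama beside them on the small cork, head to +x. Next I look from above the stack and the llama.

>>> apply_moves --deltas '[{"translation": [0,-0.045,0.01],"turn": [0,0,0],"hand": 0.087},{"translation": [0,-0.05,0.01],"turn": [0,0,0],"hand": 0.087},{"translation": [0,-0.05,0.01],"turn": [0,0,0],"hand": 0.087},{"translation": [0,-0.05,0.01],"turn": [0,0,0],"hand": 0.087},{"translation": [0,-0.045,0],"turn": [0,0,0],"hand": 0.087}]'

```text
time: 0.65
ee_pos: [0.6236, -0.2349, 0.2754]
eef_rot: [0.701, 0.713, 0.0, -0.003]
ft_force: [1.4, -0.6, -1.0]
width: 0.0865
```

>>> apply_moves --deltas '[{"translation": [0,-0.01,0.0],"turn": [0,0,0],"hand": 0.087},{"translation": [0,0,0],"turn": [0,0,0],"hand": 0.087}]'

```text
time: 0.85
ee_pos: [0.6211, -0.2539, 0.2743]
eef_rot: [0.705, 0.709, -0.002, -0.003]
ft_force: [0.6, 1.3, -0.4]
width: 0.0869
```

Run:
```python
from h import *
print(readout.read_state()['ee_pos'])
c,im=snap("wrist","w1"); np.save("w1c.npy",c,allow_pickle=True)
blobs(c,"wrist",im); blobs(c,"wrist",im,"blue",.162)
```

```text
[ 0.62113448 -0.25393187  0.27433104]
wrist cork [432. 390.] ctr [ 878.1 -732.1] size [18.2 79.3] ang 31.5
wrist cork [468. 284.] ctr [ 880.8 -448.3] size [36.2 98.9] ang 14.7
wrist cork [164. 284.] ctr [ 356.4 -453.2] size [102.2  40.7] ang 75.8
wrist cork [192. 224.] ctr [ 431.8 -349.5] size [ 83.  145.4] ang 7.0
wrist cork [195.  69.] ctr [ 443.5 -106.8] size [ 82.2 101.8] ang 74.7
wrist blue [335.  95.] ctr [ 635.4 -158.7] size [122.1  63.8] ang 81.1
```

>>> apply_moves --deltas '[{"translation": [-0.045,0.015,0],"turn": [0,0,0],"hand": 0.087},{"translation": [-0.045,0.015,0.0],"turn": [0,0,0],"hand": 0.087},{"translation": [-0.045,0.015,0.0],"turn": [0,0,0],"hand": 0.087},{"translation": [-0.045,0.0,0],"turn": [0,0,0],"hand": 0.087},{"translation": [0,0,0],"turn": [0,0,0],"hand": 0.087}]'

```text
time: 1.4
ee_pos: [0.4361, -0.1957, 0.2663]
eef_rot: [0.7, 0.714, -0.003, -0.008]
ft_force: [0.4, 0.6, 0.6]
width: 0.0871
```

Run:
```python
from h import *
print(readout.read_state()['ee_pos'])
c,im=snap("wrist","w2"); np.save("w2c.npy",c,allow_pickle=True)
blobs(c,"wrist",im)
a=cv2.imread("pics/w1.png")
cv2.imwrite("pics/w12.png",np.hstack([a[:290,100:500],im[:290,100:500]]))
```

```text
[ 0.43614753 -0.19571504  0.26633986]
wrist cork [432. 390.] ctr [ 689.3 -651.3] size [17.7 77.7] ang 32.5
wrist cork [468. 284.] ctr [ 690.1 -377.5] size [37.  98.4] ang 15.4
wrist cork [312. 253.] ctr [ 426.8 -320.1] size [82.5 85.9] ang 7.5
wrist cork [321. 126.] ctr [ 436.3 -127.8] size [ 38.6 102.4] ang 75.0
wrist cork [330.  84.] ctr [449.5 -80.1] size [ 28.3 101.8] ang 76.0
```

View pics/w12.png

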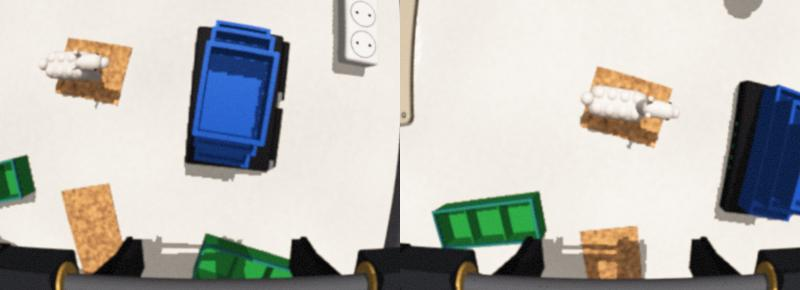

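Left (over the stack): short tray's rim spans about (194..278, 40..145). Right: llama on the short mat with its tail at (585,102) and head at (672,110). I'll zoom in on both.

Run:
```python
from h import *
a=cv2.imread("pics/w1.png")[10:180,270:400]; b=cv2.imread("pics/w2.png")[55:155,270:395]
cv2.imwrite("pics/z1.png",np.hstack([cv2.resize(a,(390,510),interpolation=2),cv2.resize(cv2.copyMakeBorder(b,0,27,0,0,0),(400,408),interpolation=2) if 0 else cv2.copyMakeBorder(cv2.resize(b,(400,320),interpolation=2),0,190,0,0,0)]))
```

```text
(no output)
```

View pics/z1.png

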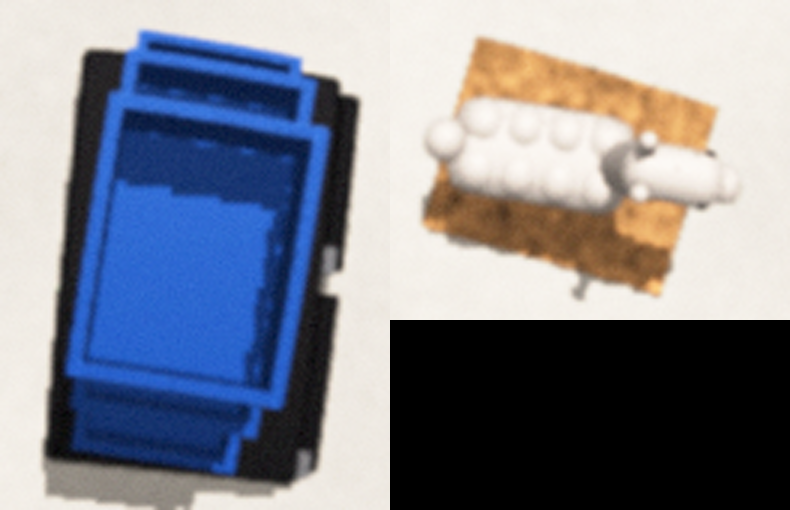

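Run:
```python
from h import *
c=np.load("w1c.npy",allow_pickle=True).item()
q=np.array([(110,92),(329,127),(280,408),(67,375)])/3-.33+[270,10]
P=plane(c,"wrist",q,.162)*1000;print(P.round(1),P.mean(0))
for i in range(4): d=P[(i+1)%4]-P[i];print(np.linalg.norm(d).round(1),np.degrees(np.arctan2(d[1],d[0])).round(1))
c=np.load("w2c.npy",allow_pickle=True).item()
q=np.array([(90,98),(210,118),(80,190),(200,212),(60,145),(245,165),(35,138),(350,185)])/3.2-.3+[270,55]
P=plane(c,"wrist",q,.055)*1000;print(P.round(1))
print("head nose at z.085",plane(c,"wrist",q[-1:],.085)*1000)
q=np.array([(476-390,37),(718-390,106),(660-390,297),(423-390,227)])/3.2-.3+[270,55]
P=plane(c,"wrist",q,.003)*1000;print("mat",P.round(1),P.mean(0))
for i in range(4): d=P[(i+1)%4]-P[i];print(np.linalg.norm(d).round(1),np.degrees(np.arctan2(d[1],d[0])).round(1))
```

```text
[[ 611.3 -112.8]
 [ 671.9 -121.1]
 [ 659.4 -201.7]
 [ 599.6 -193. ]] [ 635.57466174 -157.16617658]
61.2 -7.8
81.6 -98.8
60.4 171.7
81.1 81.7
[[ 409.3  -84.2]
 [ 452.2  -90.7]
 [ 406.3 -117.7]
 [ 449.4 -124.9]
 [ 398.9 -101.4]
 [ 465.1 -107.3]
 [ 389.8  -98.8]
 [ 503.5 -112.7]]
head nose at z.085 [[ 497.89000333 -112.94975222]]
mat [[ 403.3  -53.8]
 [ 502.8  -79.6]
 [ 481.5 -160.6]
 [ 382.5 -133.4]] [ 442.51262633 -106.87299927]
102.8 -14.5
83.8 -104.8
102.6 164.6
82.3 75.4
```

Short tray is at (0.636,-0.157), yaw -8°, measuring 61×81 mm, which fits. The llama's origin is about (0.436,-0.104), with its head towards -9°. Next I turn the jaws across the llama.

>>> apply_moves --deltas '[{"translation": [0,0.02,0],"turn": [0,0,0.145],"hand": 0.087},{"translation": [0,0.02,0],"turn": [0,0,0.145],"hand": 0.087},{"translation": [0,0.02,0],"turn": [0,0,0.145],"hand": 0.087},{"translation": [0,0.02,0],"turn": [0,0,0.145],"hand": 0.087},{"translation": [0,0.015,0],"turn": [0,0,0.145],"hand": 0.087}]' --newtons 20

```text
time: 1.95
ee_pos: [0.4425, -0.0904, 0.2672]
eef_rot: [0.389, 0.921, -0.004, -0.004]
ft_force: [-1.1, 0.3, -0.7]
width: 0.0871
```

>>> apply_moves --deltas '[{"translation": [-0.008,0,0],"turn": [0,0,0.145],"hand": 0.087},{"translation": [0,0,0],"turn": [0,0,0.145],"hand": 0.087},{"translation": [0,0,0],"turn": [0,0,0.145],"hand": 0.087},{"translation": [0,0,0],"turn": [0,0,0.145],"hand": 0.087},{"translation": [0,0,0],"turn": [0,0,0],"hand": 0.087}]'

```text
time: 2.45
ee_pos: [0.439, -0.0786, 0.2672]
eef_rot: [0.097, 0.995, -0.004, -0.003]
ft_force: [-0.1, 0.2, 0.0]
width: 0.0869
```

```bash
cat >> h.py <<'E'
from scipy.spatial.transform import Rotation as Ro
def st():
    s=readout.read_state();R=Ro.from_quat(s['eef_rot']).as_matrix()
    print("t",round(s['time'],2),"p",s['ee_pos'].round(4),"jawdeg",np.degrees(np.arctan2(R[1,1],R[0,1])).round(2),"zaxis",R[:,2].round(4),"F",s['ft_force'].round(1),"w",round(s['width'],4),"q",s['joint_positions'].round(2))
E
python3 -c "
from h import *
st()"
```

```text
t 2.45 p [ 0.439  -0.0786  0.2672] jawdeg 78.92 zaxis [-0.0063 -0.0081 -0.9999] F [-0.1  0.2  0. ] w 0.0869 q [ 0.14 -0.07 -0.07  1.85  0.    1.37  1.45]
```

>>> apply_moves --deltas '[{"translation": [-0.011,-0.024,-0.02],"turn": [0.008,-0.006,0.036],"hand": 0.087},{"translation": [0,0,-0.045],"turn": [0,0,0],"hand": 0.087},{"translation": [0,0,-0.045],"turn": [0,0,0],"hand": 0.087},{"translation": [0,0,-0.03],"turn": [0,0,0],"hand": 0.087},{"translation": [0,0,0],"turn": [0,0,0],"hand": 0.087}]'

```text
time: 2.95
ee_pos: [0.4314, -0.098, 0.1245]
eef_rot: [0.084, 0.996, 0.0, 0.003]
ft_force: [-0.7, -0.2, 0.2]
width: 0.087
```

```bash
python3 -c "
from h import *
st()
c,im=snap('wrist','w3');c,i2=snap('side')
cv2.imwrite('pics/w3.png',np.hstack([im[:,120:520],cv2.resize(i2[130:260,240:400],(400,325),interpolation=2)[:400] if 0 else cv2.copyMakeBorder(cv2.resize(i2[130:260,240:400],(400,325),interpolation=2),0,75,0,0,0)]))"
```

```text
t 2.95 p [ 0.4314 -0.098   0.1245] jawdeg 80.31 zaxis [ 5.7e-03  4.0e-04 -1.0e+00] F [-0.7 -0.2  0.2] w 0.087 q [ 0.16  0.03 -0.04  2.06  0.    1.04  1.52]
```

View pics/w3.png

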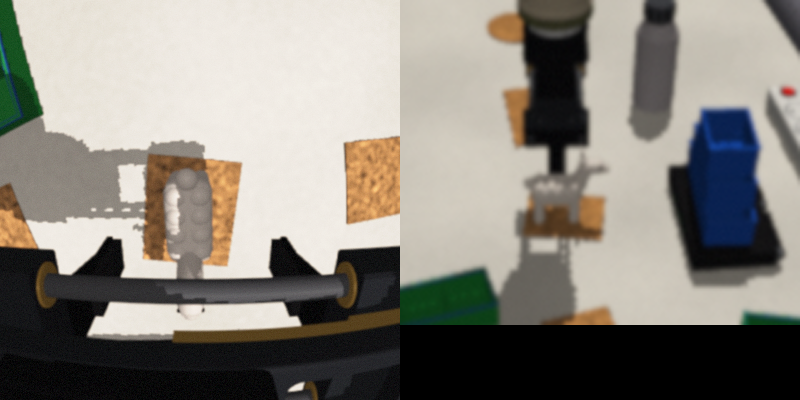

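Wrist view (left): trunk centred at about (188,215), 8 px left of the jaw midline, so shift 5 mm towards -y. The side view shows the gripper over the trunk's rear half, clear of the head. Descending.

>>> apply_moves --deltas '[{"translation": [-0.002,-0.005,-0.02],"turn": [0,0.005,0.01],"hand": 0.087},{"translation": [0,0,-0.02],"turn": [0,0,0],"hand": 0.087},{"translation": [0,0,-0.015],"turn": [0,0,0],"hand": 0.087},{"translation": [0,0,-0.005],"turn": [0,0,0],"hand": 0.087},{"translation": [0,0,0],"turn": [0,0,0],"hand": 0.087}]'

```text
time: 3.55
ee_pos: [0.4407, -0.1032, 0.0775]
eef_rot: [0.081, 0.997, -0.0, 0.011]
ft_force: [-0.6, 0.1, 0.2]
width: 0.0869
```

```bash
python3 -c "
from h import *
st()"
```

```text
t 3.55 p [ 0.4407 -0.1032  0.0775] jawdeg 80.7 zaxis [ 0.0229 -0.0024 -0.9997] F [-0.6  0.1  0.2] w 0.0869 q [ 0.16  0.11 -0.04  2.1   0.    0.92  1.53]
```

>>> apply_moves --deltas '[{"translation": [-0.006,0,0],"turn": [0,0.012,0],"hand": 0.087},{"translation": [-0.006,0,0],"turn": [0.002,0.012,0],"hand": 0.087},{"translation": [0,0,0],"turn": [0,0,0],"hand": 0.087}]'

```text
time: 3.85
ee_pos: [0.4299, -0.1033, 0.081]
eef_rot: [0.081, 0.997, -0.0, 0.001]
ft_force: [0.3, -0.4, -0.1]
width: 0.0871
```

```bash
python3 -c "
from h import *
st()"
```

```text
t 3.85 p [ 0.4299 -0.1033  0.081 ] jawdeg 80.66 zaxis [ 1.5e-03 -8.0e-04 -1.0e+00] F [ 0.3 -0.4 -0.1] w 0.0871 q [ 0.17  0.09 -0.04  2.1   0.    0.95  1.54]
```

Good. Now lower by 28 mm in slow rows, compensating the drift.

>>> apply_moves --deltas '[{"translation": [-0.001,0,-0.012],"turn": [0,0.002,0],"hand": 0.087},{"translation": [-0.001,0,-0.012],"turn": [0,0.002,0],"hand": 0.087},{"translation": [-0.001,0,-0.009],"turn": [0,0.002,0],"hand": 0.087},{"translation": [0,0,0],"turn": [0,0,0],"hand": 0.087}]'

```text
time: 4.25
ee_pos: [0.4266, -0.1033, 0.0454]
eef_rot: [0.082, 0.997, -0.001, -0.002]
ft_force: [-0.2, 0.3, -0.5]
width: 0.0873
```

```bash
python3 -c "
from h import *
st()"
```

```text
t 4.25 p [ 0.4266 -0.1033  0.0454] jawdeg 80.65 zaxis [-0.0043 -0.001  -1.    ] F [-0.2  0.3 -0.5] w 0.0873 q [ 0.17  0.15 -0.03  2.13  0.01  0.87  1.53]
```

Grasp point is 47 mm above the foot, no contact. Closing.

>>> apply_moves --deltas '[{"translation": [0,0,0],"turn": [0,0,0],"hand": 0.02},{"translation": [0,0,0],"turn": [0,0,0],"hand": 0.02},{"translation": [0,0,0],"turn": [0,0,0],"hand": 0.02},{"translation": [0,0,0],"turn": [0,0,0],"hand": 0.02},{"translation": [0,0,0],"turn": [0,0,0],"hand": 0.02}]' --newtons 25

```text
time: 4.75
ee_pos: [0.4267, -0.1033, 0.0454]
eef_rot: [0.081, 0.997, -0.001, -0.002]
ft_force: [-0.8, 0.6, -0.1]
width: 0.0548
```

>>> apply_moves --deltas '[{"translation": [0,0,0.0],"turn": [0,0,0],"hand": 0.02},{"translation": [0,0,0.015],"turn": [0,0,0],"hand": 0.02},{"translation": [0,0,0.02],"turn": [0,0,0],"hand": 0.02},{"translation": [0,0,0.03],"turn": [0,0,0],"hand": 0.02},{"translation": [0,0,0.02],"turn": [0,0,0],"hand": 0.02}]'

```text
time: 5.25
ee_pos: [0.4238, -0.1028, 0.1303]
eef_rot: [0.081, 0.997, -0.0, -0.006]
ft_force: [1.3, 0.7, -2.0]
width: 0.0356
```

```bash
python3 -c "
from h import *
st()
c,im=snap('wrist','w4')
blobs(c,'wrist',im)"
```

```text
t 5.25 p [ 0.4238 -0.1028  0.1303] jawdeg 80.66 zaxis [-1.140e-02  2.000e-04 -9.999e-01] F [ 1.3  0.7 -2. ] w 0.0356 q [ 0.17  0.02 -0.03  2.06  0.    1.07  1.54]
wrist cork [344. 332.] ctr [584.1 -89.1] size [359.4  25.9] ang 80.8
wrist cork [392. 290.] ctr [534.4 -40.8] size [13.1 62.8] ang 89.1
wrist cork [241. 289.] ctr [ 508.  -198.3] size [13.7 61.5] ang 73.2
wrist cork [108. 235.] ctr [ 433.3 -366.5] size [ 84.1 182.9] ang 7.5
wrist cork [317. 199.] ctr [ 428.3 -102.8] size [82.8 75.4] ang 75.1
wrist cork [516. 183.] ctr [439.7 118.5] size [141.9  82.6] ang 89.4
wrist cork [634. 165.] ctr [446.6 345.9] size [92.9 45.5] ang 7.9
```

```bash
python3 -c "
from h import *
c,i2=snap('side');c,i3=snap('scene')
cv2.imwrite('pics/v4.png',np.hstack([cv2.resize(i2[140:260,250:370],(400,400),interpolation=2),cv2.resize(i3[140:260,260:380],(400,400),interpolation=2)]))"
```

```text
(no output)
```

View pics/v4.png

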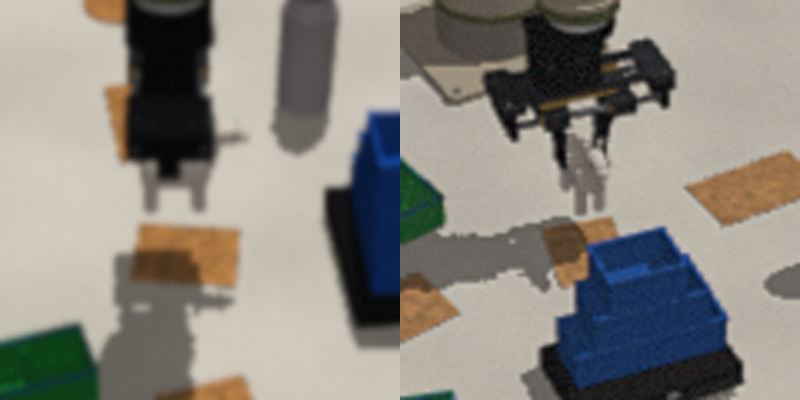

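```bash
python3 -c "
from h import *
c=calibration('side')
for px in([295,203],[310,203]):
  o,d=ray(c,'side',px);d=d[0]
  for y in(-.115,-.12): t=(y-o[1])/d[1];print(px,(o+d*t).round(4))
c=calibration('scene')
o,d=ray(c,'scene',[260+582*.3,140+213*.3]);d=d[0]
for x in(.455,.465): t=(x-o[0])/d[0];print((o+d*t).round(4))"
```

```text
[295, 203] [ 0.4079 -0.115   0.0724]
[295, 203] [ 0.4071 -0.12    0.0768]
[310, 203] [ 0.4565 -0.115   0.065 ]
[310, 203] [ 0.4554 -0.12    0.0695]
[ 0.455   0.4771 -0.1705]
[ 0.465   0.4667 -0.1593]
```

Llama is held (width 35.6 mm, about 2 N) and roughly level. It was gripped a little high, with the foot about 58 mm below the TCP. Carrying it across at height.

>>> apply_moves --deltas '[{"translation": [0.004,0.02,0.02],"turn": [0,-0.011,0],"hand": 0.02},{"translation": [0,0.03,0.015],"turn": [0,0,0],"hand": 0.02},{"translation": [0,0.035,0],"turn": [0,0,0],"hand": 0.02},{"translation": [0,0.035,0],"turn": [0,0,0],"hand": 0.02},{"translation": [0,0.035,0],"turn": [0,0,0],"hand": 0.02}]'

```text
time: 5.9
ee_pos: [0.4242, 0.0524, 0.1582]
eef_rot: [0.086, 0.996, -0.001, -0.004]
ft_force: [0.7, 0.2, -1.4]
width: 0.0356
```

>>> apply_moves --deltas '[{"translation": [0,0.035,0],"turn": [0,0,0],"hand": 0.02},{"translation": [0,0.035,0],"turn": [0,0,0],"hand": 0.02},{"translation": [0,0.035,0],"turn": [0,0,0],"hand": 0.02},{"translation": [0,0.03,0],"turn": [0,0,0],"hand": 0.02},{"translation": [0,0.0,0],"turn": [0,0,0],"hand": 0.02}]'

```text
time: 6.4
ee_pos: [0.4188, 0.1965, 0.1501]
eef_rot: [0.083, 0.996, -0.001, -0.009]
ft_force: [0.9, -0.7, -2.4]
width: 0.0357
```

```bash
python3 -c "
from h import *
st()
c,im=snap('wrist','w5')
blobs(c,'wrist',im)"
```

```text
t 6.4 p [0.4188 0.1965 0.1501] jawdeg 80.42 zaxis [-1.780e-02 -4.000e-04 -9.998e-01] F [ 0.9 -0.7 -2.4] w 0.0357 q [-0.17  0.08 -0.37  1.95  0.02  1.13  0.85]
wrist cork [344. 332.] ctr [594.4 209.5] size [384.   26.8] ang 80.6
wrist cork [392. 290.] ctr [541.  261.5] size [13.5 65. ] ang 87.7
wrist cork [241. 289.] ctr [513.1  93.4] size [13.5 65.3] ang 73.1
wrist cork [ 12. 257.] ctr [ 430.6 -352.9] size [ 81.9 157. ] ang 7.6
wrist cork [ 93. 237.] ctr [424.5 -99.8] size [82.6 67.6] ang 75.3
wrist cork [246. 217.] ctr [439.9 120.8] size [142.7  83.3] ang 89.5
wrist cork [478. 192.] ctr [443.  371.8] size [93.5 93.1] ang 73.8
```

>>> apply_moves --deltas '[{"translation": [0.004,0.03,0],"turn": [0,-0.009,0],"hand": 0.02},{"translation": [0.004,0.035,0],"turn": [0,-0.009,0],"hand": 0.02},{"translation": [0.004,0.035,0],"turn": [0,0,0],"hand": 0.02},{"translation": [0.003,0.035,0],"turn": [0,0,0],"hand": 0.02},{"translation": [0,0.03,0],"turn": [0,0,0],"hand": 0.02}]'

```text
time: 6.95
ee_pos: [0.4353, 0.3524, 0.1428]
eef_rot: [0.091, 0.996, -0.006, -0.003]
ft_force: [0.1, 0.1, -1.1]
width: 0.0357
```

>>> apply_moves --deltas '[{"translation": [0,0.015,-0.02],"turn": [0,0,0],"hand": 0.02},{"translation": [0,0,-0.02],"turn": [0,0,0],"hand": 0.02},{"translation": [0,0,0],"turn": [0,0,0],"hand": 0.02}]'

```text
time: 7.25
ee_pos: [0.4345, 0.3686, 0.0979]
eef_rot: [0.09, 0.996, -0.006, -0.005]
ft_force: [-0.1, -0.5, -3.1]
width: 0.0356
```

```bash
python3 -c "
from h import *
st()
c,i2=snap('side');c,im=snap('wrist')
cv2.imwrite('pics/v5.png',np.hstack([cv2.resize(i2[80:200,220:340],(400,400),interpolation=2),im[:,120:520]]))"
```

```text
t 7.25 p [0.4345 0.3686 0.0979] jawdeg 79.62 zaxis [-0.0104 -0.0119 -0.9999] F [-0.1 -0.5 -3.1] w 0.0356 q [-0.41  0.38 -0.45  1.74  0.18  1.08  0.47]
```

View pics/v5.png

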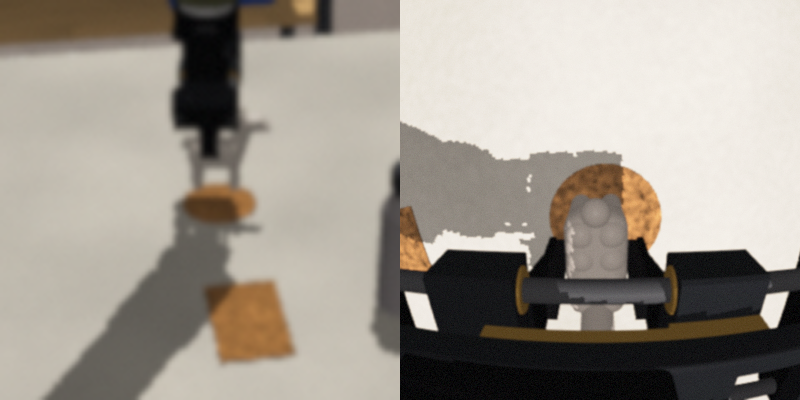

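Llama hangs level over the coaster. In the wrist view the coaster spans columns 549–662. I'll refine the coaster centre by fitting it.

```bash
python3 -c "
from h import *
st();c,im=snap('wrist')
h=cv2.cvtColor(im,cv2.COLOR_BGR2HSV);m=cv2.inRange(h,(5,90,40),(20,255,255))
m[250:]=0;m[:,:255]=0;m[:,400:]=0
k=max(cv2.findContours(cv2.morphologyEx(m,cv2.MORPH_CLOSE,np.ones((3,3))),0,1)[0],key=cv2.contourArea)[:,0]
P=plane(c,'wrist',k,.003)
H=cv2.convexHull(k)[:,0]; P=plane(c,'wrist',H[H[:,1]<235],.003)
A=np.c_[2*P,np.ones(len(P))];s=np.linalg.lstsq(A,(P**2).sum(1),rcond=None)[0]
print(s[:2],np.sqrt(s[2]+s[0]**2+s[1]**2),cv2.minEnclosingCircle(P.astype(np.float32)))"
```

```text
t 7.35 p [0.4355 0.3693 0.1007] jawdeg 79.59 zaxis [-0.0075 -0.0096 -0.9999] F [-0.1 -0.3 -1.8] w 0.0359 q [-0.41  0.38 -0.45  1.73  0.18  1.09  0.47]
[0.44296882 0.37340918] 0.04685425555031095 ((0.4428679645061493, 0.3734210133552551), 0.04713035002350807)
```

>>> apply_moves --deltas '[{"translation": [-0.002,0.005,-0.01],"turn": [0.01,-0.007,0],"hand": 0.02},{"translation": [0,0,-0.012],"turn": [0,0,0],"hand": 0.02},{"translation": [0,0,0],"turn": [0,0,0],"hand": 0.02}]'

```text
time: 7.7
ee_pos: [0.4365, 0.3735, 0.0819]
eef_rot: [0.092, 0.996, 0.002, 0.003]
ft_force: [-0.0, -0.8, -1.6]
width: 0.0359
```

>>> apply_moves --deltas '[{"translation": [0,0,-0.004],"turn": [0,0,0],"hand": 0.02},{"translation": [0,0,0],"turn": [0,0,0],"hand": 0.02}]'

```text
time: 7.9
ee_pos: [0.4374, 0.373, 0.0786]
eef_rot: [0.093, 0.996, 0.002, 0.003]
ft_force: [-0.3, -0.4, -2.5]
width: 0.0358
```

```bash
python3 -c "
from h import *
st()"
```

```text
t 7.9 p [0.4374 0.373  0.0786] jawdeg 79.33 zaxis [ 0.0063  0.0032 -1.    ] F [-0.3 -0.4 -2.5] w 0.0358 q [-0.42  0.4  -0.44  1.76  0.2   1.02  0.45]
```

>>> apply_moves --deltas '[{"translation": [-0.003,0.002,0],"turn": [-0.003,0.006,0],"hand": 0.02},{"translation": [-0.001,0,-0.004],"turn": [0,0,0],"hand": 0.02},{"translation": [0,0,0],"turn": [0,0,0],"hand": 0.02}]'

```text
time: 8.2
ee_pos: [0.4335, 0.3753, 0.0751]
eef_rot: [0.093, 0.996, 0.0, 0.0]
ft_force: [0.6, -0.0, -1.0]
width: 0.0359
```

>>> apply_moves --deltas '[{"translation": [0,0,-0.004],"turn": [0,0,0],"hand": 0.02},{"translation": [0,0,0],"turn": [0,0,0],"hand": 0.02}]'

```text
time: 8.4
ee_pos: [0.4335, 0.3754, 0.0708]
eef_rot: [0.093, 0.996, 0.0, 0.0]
ft_force: [-0.6, 0.6, -1.7]
width: 0.0359
```

>>> apply_moves --deltas '[{"translation": [0,0,-0.003],"turn": [0,0,0],"hand": 0.02},{"translation": [0,0,0],"turn": [0,0,0],"hand": 0.02}]'

```text
time: 8.6
ee_pos: [0.4334, 0.3754, 0.0675]
eef_rot: [0.093, 0.996, 0.0, 0.0]
ft_force: [-0.4, -0.1, -1.9]
width: 0.0357
```

```bash
python3 -c "
from h import *
st()"
```

```text
t 8.6 p [0.4334 0.3754 0.0675] jawdeg 79.33 zaxis [ 6.e-04  5.e-04 -1.e+00] F [-0.4 -0.1 -1.9] w 0.0357 q [-0.43  0.41 -0.44  1.76  0.2   1.01  0.44]
```

>>> apply_moves --deltas '[{"translation": [0,0,-0.003],"turn": [0,0,0],"hand": 0.02},{"translation": [0,0,0],"turn": [0,0,0],"hand": 0.02}]'

```text
time: 8.8
ee_pos: [0.4345, 0.3763, 0.0663]
eef_rot: [0.093, 0.996, 0.001, 0.001]
ft_force: [0.0, -0.8, -1.8]
width: 0.0358
```

>>> apply_moves --deltas '[{"translation": [0,0,-0.002],"turn": [0,0,0],"hand": 0.02},{"translation": [0,0,0],"turn": [0,0,0],"hand": 0.02}]'

```text
time: 9.0
ee_pos: [0.435, 0.3768, 0.0661]
eef_rot: [0.093, 0.996, 0.002, 0.002]
ft_force: [-0.6, 0.2, -1.0]
width: 0.0356
```

>>> apply_moves --deltas '[{"translation": [0,0,-0.002],"turn": [0,0,0],"hand": 0.02},{"translation": [0,0,0],"turn": [0,0,0],"hand": 0.02}]'

```text
time: 9.2
ee_pos: [0.4354, 0.3773, 0.066]
eef_rot: [0.093, 0.996, 0.002, 0.003]
ft_force: [-0.1, -0.1, -2.9]
width: 0.0358
```

>>> apply_moves --deltas '[{"translation": [-0.002,-0.002,-0.004],"turn": [-0.002,0.003,0],"hand": 0.02},{"translation": [0,0,0],"turn": [0,0,0],"hand": 0.02}]'

```text
time: 9.4
ee_pos: [0.4359, 0.3776, 0.0653]
eef_rot: [0.093, 0.996, 0.003, 0.004]
ft_force: [-0.6, -0.1, -2.1]
width: 0.0355
```

>>> apply_moves --deltas '[{"translation": [0,0,-0.004],"turn": [0,0,0],"hand": 0.02},{"translation": [0,0,0],"turn": [0,0,0],"hand": 0.02}]'

```text
time: 9.6
ee_pos: [0.437, 0.3782, 0.0634]
eef_rot: [0.093, 0.996, 0.004, 0.006]
ft_force: [0.6, 0.3, -1.9]
width: 0.0361
```

```bash
python3 -c "
from h import *
st()"
```

```text
t 9.6 p [0.437  0.3782 0.0634] jawdeg 79.33 zaxis [ 0.0119  0.0071 -0.9999] F [ 0.6  0.3 -1.9] w 0.0361 q [-0.43  0.42 -0.44  1.77  0.21  0.99  0.43]
```

>>> apply_moves --deltas '[{"translation": [-0.004,-0.003,0],"turn": [-0.007,0.012,0],"hand": 0.02},{"translation": [0,0,0],"turn": [0,0,0],"hand": 0.02}]'

```text
time: 9.8
ee_pos: [0.433, 0.3751, 0.0634]
eef_rot: [0.093, 0.996, -0.0, -0.0]
ft_force: [-3.3, -2.3, 8.4]
width: 0.0356
```

>>> apply_moves --deltas '[{"translation": [0,0,-0.004],"turn": [0,0,0],"hand": 0.02},{"translation": [0,0,0],"turn": [0,0,0],"hand": 0.02}]'

```text
time: 10.0
ee_pos: [0.4336, 0.3746, 0.0614]
eef_rot: [0.093, 0.996, -0.001, 0.0]
ft_force: [0.0, -0.4, -1.5]
width: 0.0356
```

```bash
python3 -c "
from h import *
st()"
```

```text
t 10.0 p [0.4336 0.3746 0.0614] jawdeg 79.29 zaxis [ 3.0e-04 -1.3e-03 -1.0e+00] F [ 0.  -0.4 -1.5] w 0.0356 q [-0.43  0.42 -0.44  1.77  0.21  1.    0.44]
```

>>> apply_moves --deltas '[{"translation": [0,0,-0.003],"turn": [0,0,0],"hand": 0.02},{"translation": [0,0,0],"turn": [0,0,0],"hand": 0.02}]'

```text
time: 10.2
ee_pos: [0.4339, 0.3746, 0.0602]
eef_rot: [0.093, 0.996, -0.001, 0.001]
ft_force: [-0.0, 0.5, -2.0]
width: 0.0362
```

>>> apply_moves --deltas '[{"translation": [0,0,-0.003],"turn": [0,0,0],"hand": 0.02},{"translation": [0,0,0],"turn": [0,0,0],"hand": 0.02}]'

```text
time: 10.4
ee_pos: [0.4344, 0.3746, 0.0592]
eef_rot: [0.094, 0.996, -0.001, 0.001]
ft_force: [-0.0, 0.7, -2.8]
width: 0.0361
```

```bash
python3 -c "
from h import *
st()
c,i2=snap('side');c,i3=snap('scene')
cv2.imwrite('pics/v6.png',np.hstack([cv2.resize(i2[100:180,240:320],(400,400),interpolation=2),cv2.resize(i3[110:210,370:470],(400,400),interpolation=2)]))"
```

```text
t 10.4 p [0.4344 0.3746 0.0592] jawdeg 79.25 zaxis [ 0.0023 -0.0021 -1.    ] F [-0.   0.7 -2.8] w 0.0361 q [-0.43  0.42 -0.44  1.77  0.21  1.    0.43]
```

View pics/v6.png

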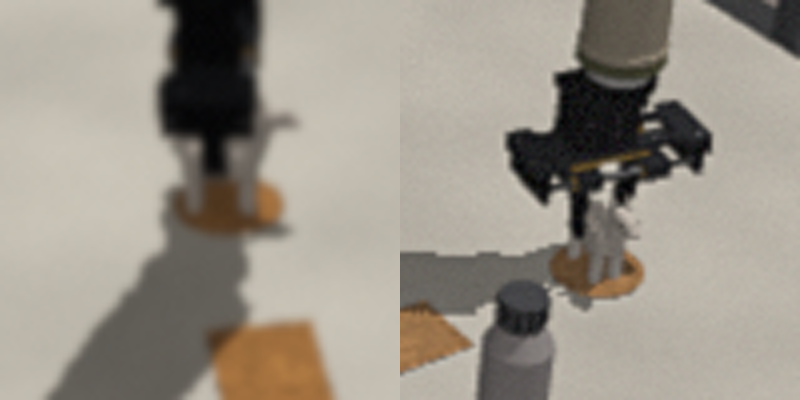

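The llama's feet now overlap the coaster, just above it or touching. Continuing down.

```bash
python3 -c "
from h import *
c=calibration('side')
for px in([278,142.6],[289,143.2]):
  o,d=ray(c,'side',px);d=d[0]
  for y in(.357,.365): t=(y-o[1])/d[1];print(px,(o+d*t).round(4))"
```

```text
[278, 142.6] [0.4119 0.357  0.0059]
[278, 142.6] [0.4127 0.365  0.0009]
[289, 143.2] [ 0.4586  0.357  -0.0018]
[289, 143.2] [ 0.4597  0.365  -0.0069]
```

>>> apply_moves --deltas '[{"translation": [-0.001,0,-0.004],"turn": [0.002,0.002,0],"hand": 0.02},{"translation": [0,0,0],"turn": [0,0,0],"hand": 0.02}]'

```text
time: 10.7
ee_pos: [0.4348, 0.3743, 0.0572]
eef_rot: [0.094, 0.996, -0.0, 0.001]
ft_force: [0.2, -0.4, -1.8]
width: 0.0354
```

>>> apply_moves --deltas '[{"translation": [0,0,-0.003],"turn": [0,0,0],"hand": 0.02},{"translation": [0,0,0],"turn": [0,0,0],"hand": 0.02}]'

```text
time: 10.9
ee_pos: [0.4355, 0.3744, 0.0559]
eef_rot: [0.094, 0.996, -0.0, 0.002]
ft_force: [0.4, 0.5, -2.5]
width: 0.0358
```

>>> apply_moves --deltas '[{"translation": [-0.002,0,-0.004],"turn": [0,0.003,0],"hand": 0.02},{"translation": [0,0,0],"turn": [0,0,0],"hand": 0.02}]'

```text
time: 11.1
ee_pos: [0.4357, 0.3744, 0.054]
eef_rot: [0.095, 0.995, 0.0, 0.002]
ft_force: [0.6, 0.8, -2.2]
width: 0.0358
```

>>> apply_moves --deltas '[{"translation": [0,0,-0.003],"turn": [0,0.001,0],"hand": 0.02},{"translation": [0,0,0],"turn": [0,0,0],"hand": 0.02}]'

```text
time: 11.3
ee_pos: [0.4364, 0.3745, 0.0526]
eef_rot: [0.095, 0.995, 0.0, 0.003]
ft_force: [-0.5, -0.5, -2.3]
width: 0.0359
```

>>> apply_moves --deltas '[{"translation": [0,0,-0.003],"turn": [0,0.001,0],"hand": 0.02},{"translation": [0,0,0],"turn": [0,0,0],"hand": 0.02}]'

```text
time: 11.5
ee_pos: [0.4369, 0.3745, 0.0513]
eef_rot: [0.095, 0.995, 0.0, 0.003]
ft_force: [-0.3, 0.6, -2.8]
width: 0.0363
```

```bash
python3 -c "
from h import *
st()"
```

```text
t 11.5 p [0.4369 0.3745 0.0513] jawdeg 79.08 zaxis [ 5.3e-03 -5.0e-04 -1.0e+00] F [-0.3  0.6 -2.8] w 0.0363 q [-0.43  0.43 -0.43  1.77  0.22  0.98  0.43]
```

>>> apply_moves --deltas '[{"translation": [-0.003,0,-0.003],"turn": [0,0.006,0],"hand": 0.02},{"translation": [0,0,0],"turn": [0,0,0],"hand": 0.02}]'

```text
time: 11.7
ee_pos: [0.4371, 0.3746, 0.0507]
eef_rot: [0.096, 0.995, 0.001, 0.002]
ft_force: [0.4, 0.4, -1.1]
width: 0.0357
```

>>> apply_moves --deltas '[{"translation": [0,0,-0.003],"turn": [0,0.001,0],"hand": 0.02},{"translation": [0,0,0],"turn": [0,0,0],"hand": 0.02}]'

```text
time: 11.9
ee_pos: [0.4378, 0.3746, 0.0493]
eef_rot: [0.096, 0.995, 0.001, 0.002]
ft_force: [-0.1, -0.2, -2.3]
width: 0.0357
```

```bash
python3 -c "
from h import *
st()"
```

```text
t 11.9 p [0.4378 0.3746 0.0493] jawdeg 78.97 zaxis [ 5.e-03  6.e-04 -1.e+00] F [-0.1 -0.2 -2.3] w 0.0357 q [-0.43  0.44 -0.43  1.77  0.22  0.98  0.43]
```

>>> apply_moves --deltas '[{"translation": [-0.006,0,0.001],"turn": [0,0.004,0],"hand": 0.02},{"translation": [0,0,0],"turn": [0,0,0],"hand": 0.02}]'

```text
time: 12.1
ee_pos: [0.4305, 0.3743, 0.0493]
eef_rot: [0.096, 0.995, -0.0, -0.001]
ft_force: [-6.2, -1.8, 12.8]
width: 0.0355
```

>>> apply_moves --deltas '[{"translation": [0,0,-0.003],"turn": [0,0,0],"hand": 0.02},{"translation": [0,0,0],"turn": [0,0,0],"hand": 0.02}]'

```text
time: 12.3
ee_pos: [0.4303, 0.3743, 0.048]
eef_rot: [0.096, 0.995, -0.001, -0.0]
ft_force: [-0.4, 0.3, -2.8]
width: 0.0361
```

```bash
python3 -c "
from h import *
st()"
```

```text
t 12.3 p [0.4303 0.3743 0.048 ] jawdeg 79.0 zaxis [-7.0e-04 -1.1e-03 -1.0e+00] F [-0.4  0.3 -2.8] w 0.0361 q [-0.43  0.43 -0.44  1.78  0.22  0.97  0.42]
```

>>> apply_moves --deltas '[{"translation": [0.003,0,-0.003],"turn": [0,0,0],"hand": 0.02},{"translation": [0,0,0],"turn": [0,0,0],"hand": 0.02}]'

```text
time: 12.5
ee_pos: [0.4315, 0.3743, 0.0461]
eef_rot: [0.095, 0.995, -0.002, -0.001]
ft_force: [0.3, -0.2, -1.6]
width: 0.0356
```

>>> apply_moves --deltas '[{"translation": [0,0,-0.003],"turn": [0,0,0],"hand": 0.02},{"translation": [0,0,0],"turn": [0,0,0],"hand": 0.02}]'

```text
time: 12.7
ee_pos: [0.4316, 0.3743, 0.0448]
eef_rot: [0.095, 0.995, -0.002, -0.001]
ft_force: [-0.1, -0.4, -2.3]
width: 0.036
```

```bash
python3 -c "
from h import *
st()"
```

```text
t 12.7 p [0.4316 0.3743 0.0448] jawdeg 79.07 zaxis [-0.0022 -0.0036 -1.    ] F [-0.1 -0.4 -2.3] w 0.036 q [-0.44  0.44 -0.43  1.78  0.22  0.97  0.42]
```

>>> apply_moves --deltas '[{"translation": [0.002,0,-0.003],"turn": [0.003,-0.002,0],"hand": 0.02},{"translation": [0,0,0],"turn": [0,0,0],"hand": 0.02}]'

```text
time: 12.9
ee_pos: [0.4327, 0.3742, 0.043]
eef_rot: [0.095, 0.995, -0.001, -0.001]
ft_force: [0.8, 0.2, -0.7]
width: 0.0355
```

>>> apply_moves --deltas '[{"translation": [0,0,-0.002],"turn": [0,0,0],"hand": 0.02},{"translation": [0,0,0],"turn": [0,0,0],"hand": 0.02}]'

```text
time: 13.1
ee_pos: [0.4327, 0.3743, 0.0425]
eef_rot: [0.095, 0.995, -0.001, -0.0]
ft_force: [1.1, 0.6, -0.8]
width: 0.0359
```

```bash
python3 -c "
from h import *
st()
c,i2=snap('side');c,i3=snap('scene')
cv2.imwrite('pics/v7.png',np.hstack([cv2.resize(i2[100:180,240:320],(400,400),interpolation=2),cv2.resize(i3[110:210,370:470],(400,400),interpolation=2)]))"
```

```text
t 13.1 p [0.4327 0.3743 0.0425] jawdeg 79.11 zaxis [-6.0e-04 -2.5e-03 -1.0e+00] F [ 1.1  0.6 -0.8] w 0.0359 q [-0.44  0.44 -0.43  1.78  0.22  0.97  0.42]
```

View pics/v7.png

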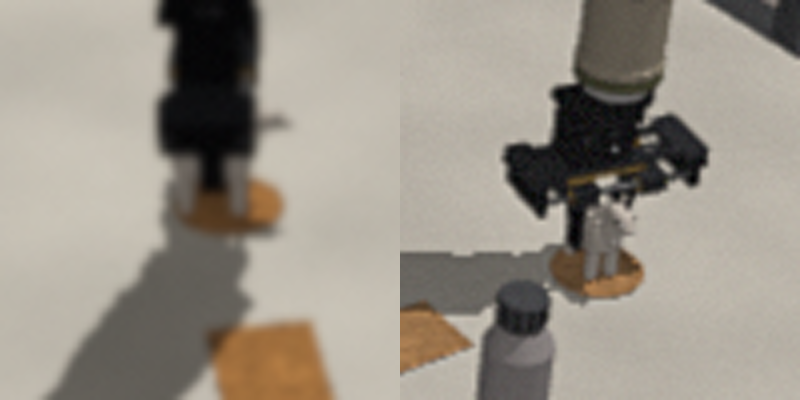

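The feet and head haven't moved between these two views while the gripper sank 17 mm, so the llama already stands on the coaster. Releasing and rising straight up.

>>> apply_moves --deltas '[{"translation": [0,0,0],"turn": [0,0,0],"hand": 0.087},{"translation": [0,0,0],"turn": [0,0,0],"hand": 0.087},{"translation": [0,0,0],"turn": [0,0,0],"hand": 0.087},{"translation": [0,0,0],"turn": [0,0,0],"hand": 0.087},{"translation": [0,0,0],"turn": [0,0,0],"hand": 0.087}]'

```text
time: 13.7
ee_pos: [0.4309, 0.374, 0.0397]
eef_rot: [0.094, 0.996, -0.002, -0.002]
ft_force: [0.0, -0.1, -0.5]
width: 0.0679
```

>>> apply_moves --deltas '[{"translation": [0,0,0.02],"turn": [0,0,0],"hand": 0.087},{"translation": [-0.01,0,0.04],"turn": [0,0,0],"hand": 0.087},{"translation": [-0.01,0,0.045],"turn": [0,0,0],"hand": 0.087},{"translation": [0,0,0.045],"turn": [0,0,0],"hand": 0.087},{"translation": [0.03,0,0.03],"turn": [0,0,0],"hand": 0.087}]'

```text
time: 14.2
ee_pos: [0.4338, 0.3724, 0.2206]
eef_rot: [0.092, 0.996, -0.005, -0.006]
ft_force: [0.5, 0.9, -0.4]
width: 0.0866
```

>>> apply_moves --deltas '[{"translation": [0.04,0,0],"turn": [0,0,0],"hand": 0.087},{"translation": [0.04,-0.02,0],"turn": [0,0,0],"hand": 0.087},{"translation": [0,0,0],"turn": [0,0,0],"hand": 0.087}]'

```text
time: 14.5
ee_pos: [0.5207, 0.3524, 0.2273]
eef_rot: [0.092, 0.996, -0.002, -0.002]
ft_force: [-0.3, 0.5, -1.4]
width: 0.0872
```

```bash
python3 -c "
from h import *
st()
c,im=snap('wrist','w8');np.save('w8c.npy',c,allow_pickle=True)
blobs(c,'wrist',im)
p=proj(c,'wrist',[[.443,.3735,.03]])[0].astype(int);print(p)
y,x=max(p[1]-60,0),max(p[0]-60,0)
cr=im[y:y+120,x:x+120];print(x,y,cr.shape);cv2.imwrite('pics/z8.png',cv2.resize(cr,None,fx=4,fy=4,interpolation=2))"
```

```text
t 14.5 p [0.5207 0.3524 0.2273] jawdeg 79.41 zaxis [-0.004  -0.0043 -1.    ] F [-0.3  0.5 -1.4] w 0.0872 q [-0.35  0.38 -0.42  1.44  0.15  1.36  0.61]
wrist cork [469. 285.] ctr [723.8 550.7] size [83.4 28.4] ang 0.4
wrist cork [164. 284.] ctr [639.1  90.1] size [30.7 85.8] ang 64.8
wrist cork [  1. 209.] ctr [ 452.5 -282.5] size [25.1 50.5] ang 53.0
wrist cork [ 46. 188.] ctr [ 442.2 -104.8] size [ 82.7 101.1] ang 74.7
wrist cork [144. 154.] ctr [440.3 121.6] size [143.1  82.9] ang 89.5
wrist cork [346. 117.] ctr [453.1 403. ] size [30.7 85.2] ang 72.5
wrist cork [299. 116.] ctr [441.7 341.4] size [30.3 85.2] ang 86.9
wrist cork [610.  83.] ctr [432.9 886. ] size [ 85.9 310.7] ang 89.1
[323 112]
263 52 (120, 120, 3)
```

View pics/z8.png

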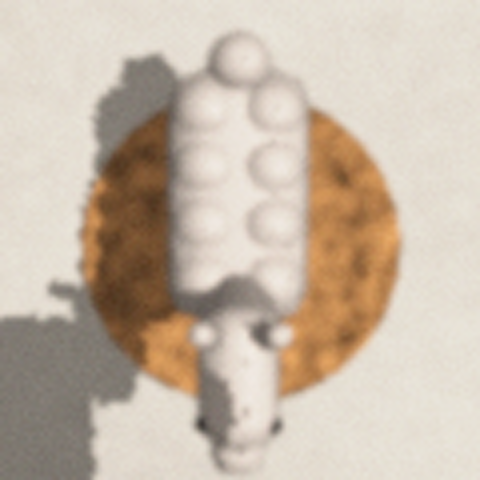

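Llama stands upright on the coaster; its trunk is at columns 170–308 of the coaster's 85–400. I'll work out its origin offset and set the route to the stack.

```bash
python3 -c "
from h import *
c=np.load('w8c.npy',allow_pickle=True).item()
f=lambda q,z: plane(c,'wrist',(np.array(q)+.5)/4-.5+[263,52],z)*1000
print(f([(239,75),(239,310),(170,190),(308,190)],.055).round(1), f([(239,32),(239,472)],.065).round(1))
print(f([(84,240),(401,240),(242,400)],.003).round(1))
# tail ball / end-of-trunk check
"
```

```text
[[399.7 380.2]
 [459.7 369. ]
 [425.9 357.5]
 [432.2 391.9]] [[390.2 381.8]
 [499.6 361.5]]
[[432.9 327.9]
 [449.9 420.6]
 [489.4 365.1]]
```

The llama's origin is at about (0.436,0.374) against the coaster's (0.443,0.3735), so it is 7 mm off centre. I'll regrip it, lift slightly and shift it.

>>> apply_moves --deltas '[{"translation": [-0.045,0.01,0],"turn": [0,0,0],"hand": 0.087},{"translation": [-0.045,0.012,-0.02],"turn": [0.004,-0.004,0],"hand": 0.087},{"translation": [0,0,-0.03],"turn": [0,0,0],"hand": 0.087},{"translation": [0,0,-0.02],"turn": [0,0,0],"hand": 0.087},{"translation": [0,0,0],"turn": [0,0,0],"hand": 0.087}]'

```text
time: 15.05
ee_pos: [0.42, 0.3793, 0.1545]
eef_rot: [0.089, 0.996, 0.001, -0.002]
ft_force: [0.1, 0.1, 0.6]
width: 0.0872
```

```bash
python3 -c "
from h import *
st()"
```

```text
t 15.05 p [0.42   0.3793 0.1545] jawdeg 79.77 zaxis [-0.0033  0.0028 -1.    ] F [0.1 0.1 0.6] w 0.0872 q [-0.41  0.3  -0.47  1.7   0.14  1.17  0.47]
```

>>> apply_moves --deltas '[{"translation": [0.008,-0.004,0],"turn": [0,0,0],"hand": 0.087},{"translation": [0,0,-0.035],"turn": [0,0,0],"hand": 0.087},{"translation": [0,0,-0.035],"turn": [0,0,0],"hand": 0.087},{"translation": [0,0,-0.015],"turn": [0,0,0],"hand": 0.087},{"translation": [0,0,0],"turn": [0,0,0],"hand": 0.087}]'

```text
time: 15.55
ee_pos: [0.4327, 0.3761, 0.073]
eef_rot: [0.09, 0.996, 0.004, 0.001]
ft_force: [-0.0, -0.6, 0.3]
width: 0.087
```

```bash
python3 -c "
from h import *
st()"
```

```text
t 15.55 p [0.4327 0.3761 0.073 ] jawdeg 79.68 zaxis [ 0.0034  0.0073 -1.    ] F [-0.  -0.6  0.3] w 0.087 q [-0.42  0.4  -0.45  1.77  0.2   1.01  0.45]
```

>>> apply_moves --deltas '[{"translation": [-0.004,-0.002,-0.012],"turn": [-0.007,0.003,0],"hand": 0.087},{"translation": [0,0,-0.012],"turn": [0,0,0],"hand": 0.087},{"translation": [0,0,0],"turn": [0,0,0],"hand": 0.087}]'

```text
time: 15.85
ee_pos: [0.4306, 0.3751, 0.0509]
eef_rot: [0.09, 0.996, 0.001, 0.002]
ft_force: [0.4, -0.5, 0.5]
width: 0.0867
```

```bash
python3 -c "
from h import *
st()"
```

```text
t 15.85 p [0.4306 0.3751 0.0509] jawdeg 79.62 zaxis [ 0.0037  0.0025 -1.    ] F [ 0.4 -0.5  0.5] w 0.0867 q [-0.43  0.43 -0.44  1.78  0.22  0.97  0.43]
```

>>> apply_moves --deltas '[{"translation": [0,0,0],"turn": [0,0,0],"hand": 0.02},{"translation": [0,0,0],"turn": [0,0,0],"hand": 0.02},{"translation": [0,0,0],"turn": [0,0,0],"hand": 0.02},{"translation": [0,0,0],"turn": [0,0,0],"hand": 0.02},{"translation": [0,0,0],"turn": [0,0,0],"hand": 0.02}]' --newtons 30

```text
time: 16.35
ee_pos: [0.4315, 0.3762, 0.0531]
eef_rot: [0.09, 0.996, 0.002, 0.003]
ft_force: [0.5, -0.7, 0.3]
width: 0.055
```

>>> apply_moves --deltas '[{"translation": [0,0,0],"turn": [0,0,0],"hand": 0.02},{"translation": [0,0,0],"turn": [0,0,0],"hand": 0.02},{"translation": [0,0,0],"turn": [0,0,0],"hand": 0.02},{"translation": [0,0,0],"turn": [0,0,0],"hand": 0.02},{"translation": [0,0,0],"turn": [0,0,0],"hand": 0.02}]'

```text
time: 16.85
ee_pos: [0.4316, 0.3761, 0.0532]
eef_rot: [0.09, 0.996, 0.002, 0.003]
ft_force: [-0.0, 0.6, 0.9]
width: 0.0354
```

```bash
python3 -c "
from h import *
st()"
```

```text
t 16.85 p [0.4316 0.3761 0.0532] jawdeg 79.62 zaxis [ 0.0064  0.0044 -1.    ] F [-0.   0.6  0.9] w 0.0354 q [-0.43  0.42 -0.44  1.78  0.22  0.98  0.43]
```

>>> apply_moves --deltas '[{"translation": [0,0,0.008],"turn": [0,0,0],"hand": 0.02},{"translation": [0.005,0,0],"turn": [0,0,0],"hand": 0.02},{"translation": [0,0,0],"turn": [0,0,0],"hand": 0.02}]'

```text
time: 17.15
ee_pos: [0.4368, 0.3758, 0.0616]
eef_rot: [0.09, 0.996, 0.002, 0.003]
ft_force: [-0.5, -0.3, -2.6]
width: 0.0359
```

```bash
python3 -c "
from h import *
st()"
```

```text
t 17.15 p [0.4368 0.3758 0.0616] jawdeg 79.63 zaxis [ 0.0058  0.0039 -1.    ] F [-0.5 -0.3 -2.6] w 0.0359 q [-0.43  0.42 -0.44  1.77  0.21  0.99  0.44]
```

>>> apply_moves --deltas '[{"translation": [0.001,0,-0.005],"turn": [0,0,0],"hand": 0.02},{"translation": [0,0,0],"turn": [0,0,0],"hand": 0.02},{"translation": [0,0,-0.005],"turn": [0,0,0],"hand": 0.02},{"translation": [0,0,0],"turn": [0,0,0],"hand": 0.02}]'

```text
time: 17.55
ee_pos: [0.4387, 0.376, 0.052]
eef_rot: [0.091, 0.996, 0.002, 0.003]
ft_force: [-0.2, -0.1, -1.6]
width: 0.0357
```

```bash
python3 -c "
from h import *
st()"
```

```text
t 17.55 p [0.4387 0.376  0.052 ] jawdeg 79.6 zaxis [ 0.0072  0.0042 -1.    ] F [-0.2 -0.1 -1.6] w 0.0357 q [-0.43  0.43 -0.44  1.77  0.22  0.98  0.44]
```

>>> apply_moves --deltas '[{"translation": [0,0,-0.003],"turn": [0,0,0],"hand": 0.02},{"translation": [0,0,0],"turn": [0,0,0],"hand": 0.02},{"translation": [0,0,0],"turn": [0,0,0],"hand": 0.087},{"translation": [0,0,0],"turn": [0,0,0],"hand": 0.087},{"translation": [0,0,0],"turn": [0,0,0],"hand": 0.087}]'

```text
time: 18.05
ee_pos: [0.4392, 0.3766, 0.0514]
eef_rot: [0.091, 0.996, 0.003, 0.004]
ft_force: [-0.8, -0.2, -0.2]
width: 0.0527
```

>>> apply_moves --deltas '[{"translation": [0,0,0],"turn": [0,0,0],"hand": 0.087},{"translation": [0,0,0],"turn": [0,0,0],"hand": 0.087},{"translation": [0,0,0],"turn": [0,0,0],"hand": 0.087},{"translation": [0,0,0.02],"turn": [0,0,0],"hand": 0.087},{"translation": [-0.005,0,0.04],"turn": [0,0,0],"hand": 0.087}]'

```text
time: 18.55
ee_pos: [0.4318, 0.3737, 0.1067]
eef_rot: [0.091, 0.996, -0.001, 0.001]
ft_force: [0.2, -0.3, 1.5]
width: 0.0853
```

>>> apply_moves --deltas '[{"translation": [-0.005,0,0.045],"turn": [0,0,0],"hand": 0.087},{"translation": [0,0,0.045],"turn": [0,0,0],"hand": 0.087},{"translation": [0.03,0,0.04],"turn": [0,0,0],"hand": 0.087},{"translation": [0.04,0,0],"turn": [0,0,0],"hand": 0.087},{"translation": [0.02,-0.01,0],"turn": [0,0,0],"hand": 0.087}]'

```text
time: 19.05
ee_pos: [0.5153, 0.3668, 0.2485]
eef_rot: [0.087, 0.996, 0.002, 0.003]
ft_force: [-0.8, -1.3, -1.2]
width: 0.0866
```

```bash
python3 -c "
from h import *
st()
c,im=snap('wrist','w9');np.save('w9c.npy',c,allow_pickle=True)
p=proj(c,'wrist',[[.443,.3735,.03]])[0].astype(int)
y,x=max(p[1]-60,0),max(p[0]-60,0)
cr=im[y:y+120,x:x+120];print(x,y,cr.shape);cv2.imwrite('pics/z9.png',cv2.resize(cr,None,fx=4,fy=4,interpolation=2))"
```

```text
t 19.05 p [0.5153 0.3668 0.2485] jawdeg 80.02 zaxis [ 0.0071  0.0038 -1.    ] F [-0.8 -1.3 -1.2] w 0.0866 q [-0.37  0.37 -0.43  1.41  0.16  1.39  0.6 ]
250 57 (120, 120, 3)
```

View pics/z9.png

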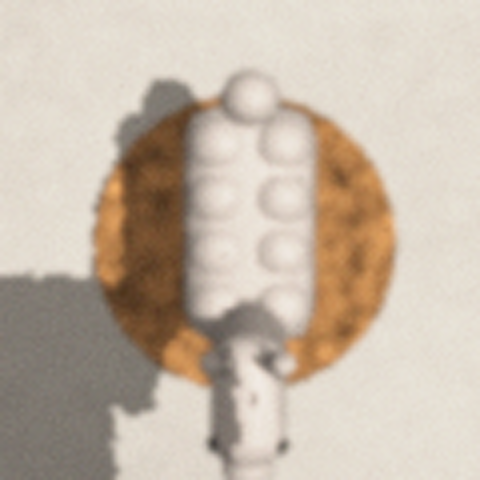

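The llama is now centred on the coaster, upright. Next the stack: across at height, turning the jaws to -8°.

>>> apply_moves --deltas '[{"translation": [0.01,-0.044,0.005],"turn": [-0.004,0.007,-0.135],"hand": 0.087},{"translation": [0.01,-0.044,0.005],"turn": [0,0,-0.135],"hand": 0.087},{"translation": [0.01,-0.044,0],"turn": [0,0,-0.135],"hand": 0.087},{"translation": [0.01,-0.044,0],"turn": [0,0,-0.135],"hand": 0.087},{"translation": [0.01,-0.044,0],"turn": [0,0,-0.135],"hand": 0.087}]'

```text
time: 19.6
ee_pos: [0.5665, 0.1435, 0.2581]
eef_rot: [0.42, 0.908, 0.001, -0.001]
ft_force: [1.1, 0.4, 0.1]
width: 0.0873
```

>>> apply_moves --deltas '[{"translation": [0.01,-0.044,0],"turn": [0,0,-0.135],"hand": 0.087},{"translation": [0.01,-0.044,0],"turn": [0,0,-0.135],"hand": 0.087},{"translation": [0.01,-0.044,0],"turn": [0,0,-0.135],"hand": 0.087},{"translation": [0.01,-0.044,0],"turn": [0,0,-0.135],"hand": 0.087},{"translation": [0.01,-0.044,0],"turn": [0,0,-0.135],"hand": 0.087}]'

```text
time: 20.1
ee_pos: [0.6161, -0.0854, 0.2586]
eef_rot: [0.707, 0.708, 0.002, 0.0]
ft_force: [0.7, -0.1, 0.5]
width: 0.0868
```

```bash
python3 -c "
from h import *
st()"
```

```text
t 20.1 p [ 0.6161 -0.0854  0.2586] jawdeg 0.07 zaxis [ 0.0029  0.002  -1.    ] F [ 0.7 -0.1  0.5] w 0.0868 q [ 0.08  0.31 -0.02  1.44  0.    1.39  0.06]
```

>>> apply_moves --deltas '[{"translation": [0.01,-0.03,0],"turn": [0,0,-0.07],"hand": 0.087},{"translation": [0.008,-0.03,-0.01],"turn": [0,0,-0.07],"hand": 0.087},{"translation": [0,0,-0.02],"turn": [0,0,0],"hand": 0.087},{"translation": [0,0,0],"turn": [0,0,0],"hand": 0.087}]'

```text
time: 20.5
ee_pos: [0.6334, -0.1571, 0.227]
eef_rot: [0.762, 0.648, 0.0, 0.001]
ft_force: [-1.2, 0.7, -0.1]
width: 0.0867
```

```bash
python3 -c "
from h import *
st()"
```

```text
t 20.5 p [ 0.6334 -0.1571  0.227 ] jawdeg -9.24 zaxis [ 0.0022 -0.002  -1.    ] F [-1.2  0.7 -0.1] w 0.0867 q [ 0.15  0.39  0.04  1.4  -0.01  1.35  0.02]
```

>>> apply_moves --deltas '[{"translation": [0.002,0,-0.03],"turn": [0,0,0.016],"hand": 0.087},{"translation": [0,0,-0.025],"turn": [0,0,0],"hand": 0.087},{"translation": [0,0,-0.018],"turn": [0,0,0],"hand": 0.087},{"translation": [0,0,0],"turn": [0,0,0],"hand": 0.087}]'

```text
time: 20.9
ee_pos: [0.6361, -0.1548, 0.1552]
eef_rot: [0.755, 0.655, 0.002, 0.002]
ft_force: [0.8, 0.0, -0.9]
width: 0.0872
```

```bash
python3 -c "
from h import *
st()"
```

```text
t 20.9 p [ 0.6361 -0.1548  0.1552] jawdeg -8.09 zaxis [ 0.0052 -0.0013 -1.    ] F [ 0.8  0.  -0.9] w 0.0872 q [ 0.15  0.44  0.03  1.49 -0.01  1.21  0.04]
```

>>> apply_moves --deltas '[{"translation": [0,-0.002,-0.01],"turn": [0.001,0.004,0],"hand": 0.087},{"translation": [0,0,0],"turn": [0,0,0],"hand": 0.03},{"translation": [0,0,0],"turn": [0,0,0],"hand": 0.03},{"translation": [0,0,0],"turn": [0,0,0],"hand": 0.03},{"translation": [0,0,0],"turn": [0,0,0],"hand": 0.03}]' --newtons 25

```text
time: 21.4
ee_pos: [0.6383, -0.1558, 0.1499]
eef_rot: [0.755, 0.656, 0.002, 0.002]
ft_force: [-0.1, -0.2, -1.0]
width: 0.0628
```

>>> apply_moves --deltas '[{"translation": [0,0,0],"turn": [0,0,0],"hand": 0.03},{"translation": [0,0,0],"turn": [0,0,0],"hand": 0.03},{"translation": [0,0,0],"turn": [0,0,0],"hand": 0.03}]'

```text
time: 21.7
ee_pos: [0.6385, -0.1559, 0.1506]
eef_rot: [0.755, 0.656, 0.003, 0.003]
ft_force: [0.3, -0.0, -0.6]
width: 0.06
```

```bash
python3 -c "
from h import *
st()"
```

```text
t 21.7 p [ 0.6385 -0.1559  0.1506] jawdeg -7.98 zaxis [ 7.6e-03 -7.0e-04 -1.0e+00] F [ 0.3 -0.  -0.6] w 0.06 q [ 0.15  0.45  0.03  1.49 -0.01  1.2   0.04]
```

Tray gripped at 60.0 mm. Lift straight off, then carry to the short mat.

>>> apply_moves --deltas '[{"translation": [0,0,0],"turn": [0,0,0],"hand": 0.03},{"translation": [0,0,0.01],"turn": [0,0,0],"hand": 0.03},{"translation": [0,0,0.02],"turn": [0,0,0],"hand": 0.03},{"translation": [0,0,0.03],"turn": [0,0,0],"hand": 0.03},{"translation": [0,0,0.02],"turn": [0,0,0],"hand": 0.03}]' --newtons 35

```text
time: 22.2
ee_pos: [0.6365, -0.1555, 0.2316]
eef_rot: [0.755, 0.656, 0.001, 0.0]
ft_force: [1.0, -0.3, -0.1]
width: 0.0593
```

```bash
python3 -c "
from h import *
st()"
```

```text
t 22.2 p [ 0.6365 -0.1555  0.2316] jawdeg -7.98 zaxis [ 1.8e-03  3.0e-04 -1.0e+00] F [ 1.  -0.3 -0.1] w 0.0593 q [ 0.15  0.4   0.03  1.38 -0.01  1.36  0.04]
```

>>> apply_moves --deltas '[{"translation": [-0.018,0.004,0.01],"turn": [0,0,0.13],"hand": 0.03},{"translation": [-0.018,0.004,0],"turn": [0,0,0.13],"hand": 0.03},{"translation": [-0.018,0.004,0],"turn": [0,0,0.13],"hand": 0.03},{"translation": [-0.018,0.004,0],"turn": [0,0,0.13],"hand": 0.03},{"translation": [-0.018,0.004,0],"turn": [0,0,0.13],"hand": 0.03}]'

```text
time: 22.7
ee_pos: [0.5469, -0.1354, 0.25]
eef_rot: [0.496, 0.868, 0.004, 0.004]
ft_force: [0.9, -0.4, 0.0]
width: 0.0599
```

>>> apply_moves --deltas '[{"translation": [-0.018,0.004,0],"turn": [0,0,0.13],"hand": 0.03},{"translation": [-0.018,0.004,0],"turn": [0,0,0.13],"hand": 0.03},{"translation": [-0.018,0.004,0],"turn": [0,0,0.13],"hand": 0.03},{"translation": [-0.018,0.004,0],"turn": [0,0,0.13],"hand": 0.03},{"translation": [-0.01,0,0],"turn": [0,0,0.13],"hand": 0.03}]'

```text
time: 23.2
ee_pos: [0.4612, -0.1187, 0.2547]
eef_rot: [0.179, 0.984, 0.005, 0.005]
ft_force: [0.4, -0.2, 0.3]
width: 0.06
```

```bash
python3 -c "
from h import *
st();c,im=snap('wrist','w10');blobs(c,'wrist',im)"
```

```text
t 23.2 p [ 0.4612 -0.1187  0.2547] jawdeg 69.37 zaxis [ 0.0124  0.0086 -0.9999] F [ 0.4 -0.2  0.3] w 0.06 q [ 0.27 -0.01 -0.1   1.81 -0.01  1.32  1.38]
wrist cork [429. 288.] ctr [701.7 -14. ] size [26.7 95.6] ang 80.3
wrist cork [203. 287.] ctr [ 572.4 -349.4] size [26.3 93. ] ang 58.4
wrist cork [  3. 261.] ctr [ 386.  -870.9] size [46.8 86.4] ang 34.9
wrist cork [159. 211.] ctr [ 433.1 -367. ] size [ 83.6 182.5] ang 7.9
wrist cork [318. 149.] ctr [ 437.2 -105.3] size [82.3 92.4] ang 74.7
wrist cork [466. 102.] ctr [440.2 118.9] size [141.8  82.2] ang 89.5
wrist cork [579.  71.] ctr [444.  362.1] size [92.4 77.9] ang 1.2
```

>>> apply_moves --deltas '[{"translation": [-0.02,0.012,0],"turn": [-0.008,0.012,0.095],"hand": 0.03},{"translation": [0,0,-0.04],"turn": [0,0,0],"hand": 0.03},{"translation": [0,0,-0.04],"turn": [0,0,0],"hand": 0.03},{"translation": [0,0,-0.03],"turn": [0,0,0],"hand": 0.03},{"translation": [0,0,0],"turn": [0,0,0],"hand": 0.03}]'

```text
time: 23.75
ee_pos: [0.4423, -0.1075, 0.1472]
eef_rot: [0.133, 0.991, -0.0, 0.005]
ft_force: [0.3, -0.1, 0.1]
width: 0.0597
```

```bash
python3 -c "
from h import *
st()"
```

```text
t 23.75 p [ 0.4423 -0.1075  0.1472] jawdeg 74.72 zaxis [ 0.0094 -0.0017 -1.    ] F [ 0.3 -0.1  0.1] w 0.0597 q [ 0.25  0.03 -0.12  2.01  0.    1.09  1.44]
```

>>> apply_moves --deltas '[{"translation": [-0.003,0.001,-0.03],"turn": [0.002,0.01,0],"hand": 0.03},{"translation": [-0.001,0,-0.03],"turn": [0,0.003,0],"hand": 0.03},{"translation": [0,0,-0.015],"turn": [0,0,0],"hand": 0.03},{"translation": [0,0,0],"turn": [0,0,0],"hand": 0.03}]'

```text
time: 24.15
ee_pos: [0.4434, -0.1073, 0.0772]
eef_rot: [0.137, 0.991, -0.0, 0.002]
ft_force: [0.0, 0.1, 0.1]
width: 0.0596
```

```bash
python3 -c "
from h import *
st()"
```

```text
t 24.15 p [ 0.4434 -0.1073  0.0772] jawdeg 74.25 zaxis [ 0.004  -0.0011 -1.    ] F [0.  0.1 0.1] w 0.0596 q [ 0.25  0.13 -0.12  2.07  0.02  0.94  1.42]
```

>>> apply_moves --deltas '[{"translation": [-0.004,0.001,-0.015],"turn": [0.001,0.004,0.01],"hand": 0.03},{"translation": [0,0,-0.012],"turn": [0,0,0],"hand": 0.03},{"translation": [0,0,0],"turn": [0,0,0],"hand": 0.03}]'

```text
time: 24.45
ee_pos: [0.4422, -0.1068, 0.0522]
eef_rot: [0.133, 0.991, -0.0, 0.003]
ft_force: [0.2, 0.4, -0.6]
width: 0.0596
```

```bash
python3 -c "
from h import *
st()"
```

```text
t 24.45 p [ 0.4422 -0.1068  0.0522] jawdeg 74.74 zaxis [ 0.0053 -0.0011 -1.    ] F [ 0.2  0.4 -0.6] w 0.0596 q [ 0.25  0.17 -0.12  2.09  0.03  0.88  1.42]
```

>>> apply_moves --deltas '[{"translation": [-0.002,0.001,-0.006],"turn": [0.001,0.005,0],"hand": 0.03},{"translation": [0,0,-0.005],"turn": [0,0,0],"hand": 0.03},{"translation": [0,0,0],"turn": [0,0,0],"hand": 0.03}]'

```text
time: 24.75
ee_pos: [0.4408, -0.1059, 0.0413]
eef_rot: [0.133, 0.991, -0.0, 0.001]
ft_force: [-0.8, 0.6, 0.7]
width: 0.0601
```

```bash
python3 -c "
from h import *
st()"
```

```text
t 24.75 p [ 0.4408 -0.1059  0.0413] jawdeg 74.71 zaxis [ 1.2e-03 -3.0e-04 -1.0e+00] F [-0.8  0.6  0.7] w 0.0601 q [ 0.25  0.18 -0.12  2.1   0.03  0.86  1.41]
```

Position spot on; two small final steps, then a force check.

>>> apply_moves --deltas '[{"translation": [0,0,-0.003],"turn": [0,0,0],"hand": 0.03},{"translation": [0,0,0],"turn": [0,0,0],"hand": 0.03}]'

```text
time: 24.95
ee_pos: [0.441, -0.1059, 0.0383]
eef_rot: [0.133, 0.991, -0.0, 0.001]
ft_force: [-0.2, -0.2, -0.3]
width: 0.0596
```

>>> apply_moves --deltas '[{"translation": [0,0,-0.002],"turn": [0,0,0],"hand": 0.03},{"translation": [0,0,0],"turn": [0,0,0],"hand": 0.03}]'

```text
time: 25.15
ee_pos: [0.4417, -0.1062, 0.037]
eef_rot: [0.133, 0.991, -0.0, 0.002]
ft_force: [-0.7, 0.6, -0.6]
width: 0.0599
```

```bash
python3 -c "
from h import *
st()"
```

```text
t 25.15 p [ 0.4417 -0.1062  0.037 ] jawdeg 74.69 zaxis [ 3.e-03 -8.e-04 -1.e+00] F [-0.7  0.6 -0.6] w 0.0599 q [ 0.25  0.19 -0.12  2.1   0.03  0.85  1.41]
```

>>> apply_moves --deltas '[{"translation": [-0.001,0,-0.002],"turn": [0,0.002,0],"hand": 0.03},{"translation": [0,0,0],"turn": [0,0,0],"hand": 0.03}]'

```text
time: 25.35
ee_pos: [0.4423, -0.1066, 0.0368]
eef_rot: [0.133, 0.991, -0.0, 0.002]
ft_force: [-0.6, -0.0, -0.6]
width: 0.0599
```

>>> apply_moves --deltas '[{"translation": [0,0,-0.002],"turn": [0,0,0],"hand": 0.03},{"translation": [0,0,0],"turn": [0,0,0],"hand": 0.03}]'

```text
time: 25.55
ee_pos: [0.443, -0.1068, 0.0366]
eef_rot: [0.134, 0.991, -0.0, 0.003]
ft_force: [-0.2, -0.7, -0.2]
width: 0.0597
```

```bash
python3 -c "
from h import *
st()"
```

```text
t 25.55 p [ 0.443  -0.1068  0.0366] jawdeg 74.64 zaxis [ 0.0051 -0.0017 -1.    ] F [-0.2 -0.7 -0.2] w 0.0597 q [ 0.25  0.19 -0.12  2.1   0.03  0.84  1.41]
```

>>> apply_moves --deltas '[{"translation": [-0.002,0.001,-0.001],"turn": [0.001,0.005,0],"hand": 0.03},{"translation": [0,0,0],"turn": [0,0,0],"hand": 0.03}]'

```text
time: 25.75
ee_pos: [0.4422, -0.1062, 0.0363]
eef_rot: [0.134, 0.991, -0.001, 0.001]
ft_force: [0.3, 0.8, -0.2]
width: 0.0599
```

```bash
python3 -c "
from h import *
st()"
```

```text
t 25.75 p [ 0.4422 -0.1062  0.0363] jawdeg 74.64 zaxis [ 0.0028 -0.0014 -1.    ] F [ 0.3  0.8 -0.2] w 0.0599 q [ 0.25  0.19 -0.12  2.1   0.03  0.85  1.41]
```

>>> apply_moves --deltas '[{"translation": [0,0,0],"turn": [0,0,0],"hand": 0.087},{"translation": [0,0,0],"turn": [0,0,0],"hand": 0.087},{"translation": [0,0,0],"turn": [0,0,0],"hand": 0.087},{"translation": [0,0,0],"turn": [0,0,0],"hand": 0.087},{"translation": [0,0,0],"turn": [0,0,0],"hand": 0.087}]'

```text
time: 26.25
ee_pos: [0.4411, -0.1058, 0.0351]
eef_rot: [0.134, 0.991, -0.0, 0.0]
ft_force: [-0.1, -0.4, -0.3]
width: 0.0856
```

>>> apply_moves --deltas '[{"translation": [0,0,0.02],"turn": [0,0,0],"hand": 0.087},{"translation": [0,0,0.045],"turn": [0,0,0],"hand": 0.087},{"translation": [0,0,0.045],"turn": [0,0,0],"hand": 0.087},{"translation": [0,0,0.045],"turn": [0,0,0],"hand": 0.087},{"translation": [0.04,0,0.04],"turn": [0,0,0],"hand": 0.087}]'

```text
time: 26.75
ee_pos: [0.469, -0.1054, 0.2268]
eef_rot: [0.134, 0.991, -0.0, -0.006]
ft_force: [1.8, -1.2, 0.0]
width: 0.0871
```

>>> apply_moves --deltas '[{"translation": [0.04,0,0],"turn": [0,0,-0.13],"hand": 0.087},{"translation": [0.02,0,0],"turn": [0,0,-0.13],"hand": 0.087},{"translation": [0,0,0],"turn": [0,0,0],"hand": 0.087}]'

```text
time: 27.05
ee_pos: [0.536, -0.1054, 0.2337]
eef_rot: [0.266, 0.964, 0.001, 0.0]
ft_force: [-0.6, 0.4, -0.1]
width: 0.0872
```

```bash
cat >> h.py <<'E'
def tray(c,n,im,xy,zrim,r=.11,minmm=0):
    """outer rim of the blue tray near xy: minAreaRect of blue pixels back-projected at the rim height"""
    h=cv2.cvtColor(im,cv2.COLOR_BGR2HSV); m=cv2.inRange(h,(100,110,20),(130,255,255))
    m=cv2.morphologyEx(m,cv2.MORPH_CLOSE,np.ones((5,5)))
    for k in cv2.findContours(m,0,1)[0]:
        if cv2.contourArea(k)<150: continue
        P=plane(c,n,k[:,0],zrim)
        if np.hypot(*(P.mean(0)-xy))>r: continue
        b=cv2.minAreaRect((P*1000).astype(np.float32)); print("tray ctr",np.round(b[0],1),"size",np.round(b[1],1),"ang",round(b[2],1),"px",k[:,0].mean(0).round())
E
python3 -c "
from h import *
st();c,im=snap('wrist','w11');np.save('w11c.npy',c,allow_pickle=True);tray(c,'wrist',im,(.4425,-.1065),.049)
blobs(c,'wrist',im)
p=proj(c,'wrist',[[.443,-.1065,.03]])[0].astype(int);print(p)"
```

```text
t 27.05 p [ 0.536  -0.1054  0.2337] jawdeg 59.17 zaxis [ 6.0e-04  1.3e-03 -1.0e+00] F [-0.6  0.4 -0.1] w 0.0872 q [ 0.21  0.17 -0.11  1.67  0.02  1.3   1.13]
tray ctr [ 443.  -106.6] size [61.4 79.8] ang 74.3 px [271. 114.]
wrist cork [432. 390.] ctr [1021.6 -124.8] size [72.4 17.1] ang 0.3
wrist cork [  8. 286.] ctr [ 365.5 -860. ] size [77.7 24.5] ang 2.5
wrist cork [468. 284.] ctr [803.3  10.2] size [36.3 90.5] ang 73.5
wrist cork [164. 284.] ctr [ 558.9 -395.7] size [35.5 91.7] ang 43.0
wrist cork [132. 204.] ctr [ 433.3 -368.5] size [ 82.5 185.3] ang 7.8
wrist cork [286. 110.] ctr [ 442.4 -106.2] size [ 82.2 102.1] ang 74.6
wrist cork [557.   3.] ctr [481.5 360.4] size [65.5 13.7] ang 76.8
wrist cork [426.  31.] ctr [440.3 119.3] size [141.8  83. ] ang 89.4
[273 113]
```

Short tray sits at (443.0,-106.6), 74.3°, on a mat at (442.4,-106.2), 74.6°, so it is centred. For the mid and long trays I reuse their visible ends in the earlier stack picture.

```bash
python3 -c "
from h import *
c=np.load('w1c.npy',allow_pickle=True).item()
f=lambda q,z: plane(c,'wrist',np.array(q)/3-.33+[270,10],z)*1000
for z,q in((.12,[(128,50),(316,80),(258,436),(72,405)]),(.078,[(140,31),(301,60),(236,475),(73,450)])):
  P=f(q,z);print(P.round(1),P.mean(0).round(1),[np.linalg.norm(P[(i+1)%4]-P[i]).round(1) for i in range(4)])
"
```

```text
[[ 615.3  -88.4]
 [ 675.9  -96.7]
 [ 658.5 -215.7]
 [ 597.7 -206. ]] [ 636.9 -151.7] [np.float64(61.1), np.float64(120.3), np.float64(61.7), np.float64(118.9)]
[[ 618.8  -68.9]
 [ 677.9  -78.4]
 [ 655.8 -236.6]
 [ 594.6 -227.5]] [ 636.8 -152.9] [np.float64(59.8), np.float64(159.7), np.float64(61.9), np.float64(160.4)]
```

>>> apply_moves --deltas '[{"translation": [0.02,-0.02,0.01],"turn": [0,0,-0.14],"hand": 0.087},{"translation": [0.02,-0.02,0.01],"turn": [0,0,-0.14],"hand": 0.087},{"translation": [0.02,-0.02,0],"turn": [0,0,-0.14],"hand": 0.087},{"translation": [0.02,-0.02,0],"turn": [0,0,-0.14],"hand": 0.087},{"translation": [0.015,-0.02,0],"turn": [0,0,-0.14],"hand": 0.087}]'

```text
time: 27.6
ee_pos: [0.6269, -0.2056, 0.2532]
eef_rot: [0.581, 0.814, 0.001, -0.003]
ft_force: [-0.6, 0.5, -0.2]
width: 0.0869
```

>>> apply_moves --deltas '[{"translation": [0,-0.01,0],"turn": [0,0,-0.14],"hand": 0.087},{"translation": [0,-0.01,0],"turn": [0,0,-0.14],"hand": 0.087},{"translation": [0,-0.005,0],"turn": [0,0,-0.14],"hand": 0.087},{"translation": [0,0,0],"turn": [0,0,0],"hand": 0.087}]'

```text
time: 28.0
ee_pos: [0.6234, -0.2352, 0.2504]
eef_rot: [0.743, 0.669, -0.0, -0.005]
ft_force: [-0.2, -0.2, -0.1]
width: 0.0867
```

```bash
python3 -c "
from h import *
st();c,im=snap('wrist','w12');np.save('w12c.npy',c,allow_pickle=True);tray(c,'wrist',im,(.635,-.157),.12)
p=proj(c,'wrist',[[.635,-.157,.1]])[0].astype(int);print(p)
x,y=p[0]-65,max(p[1]-100,0);print(x,y);cv2.imwrite('pics/z12.png',cv2.resize(im[y:y+190,x:x+130],None,fx=3,fy=3,interpolation=2))"
```

```text
t 28.0 p [ 0.6234 -0.2352  0.2504] jawdeg -5.97 zaxis [-0.0069  0.0071 -1.    ] F [-0.2 -0.2 -0.1] w 0.0867 q [ 0.22  0.42  0.1   1.31 -0.05  1.42  0.22]
tray ctr [ 636.8 -153.2] size [139.5  64.2] ang 81.6 px [323. 109.]
[321 113]
256 13
```

View pics/z12.png

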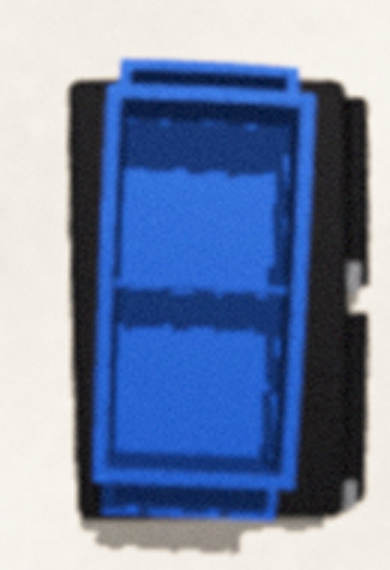

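Mid tray now on top, with one divider: corners about (106,85)–(296,490). Combined estimate (0.637,-0.152), yaw -8.4°, measured 61×120 mm. Going to grip it.

>>> apply_moves --deltas '[{"translation": [0.006,0.04,0],"turn": [-0.007,-0.007,-0.042],"hand": 0.087},{"translation": [0.007,0.04,0],"turn": [0,0,0],"hand": 0.087},{"translation": [0,0,-0.03],"turn": [0,0,0],"hand": 0.087},{"translation": [0,0,-0.03],"turn": [0,0,0],"hand": 0.087},{"translation": [0,0,0],"turn": [0,0,0],"hand": 0.087}]'

```text
time: 28.55
ee_pos: [0.6342, -0.1489, 0.1897]
eef_rot: [0.746, 0.666, 0.001, -0.0]
ft_force: [-0.3, -0.3, -0.6]
width: 0.0868
```

```bash
python3 -c "
from h import *
st()"
```

```text
t 28.55 p [ 0.6342 -0.1489  0.1897] jawdeg -6.41 zaxis [ 9.0e-04  1.6e-03 -1.0e+00] F [-0.3 -0.3 -0.6] w 0.0868 q [ 0.11  0.41  0.06  1.45 -0.03  1.28  0.07]
```

>>> apply_moves --deltas '[{"translation": [0.003,-0.003,-0.02],"turn": [-0.001,0,-0.04],"hand": 0.087},{"translation": [0,0,-0.025],"turn": [0,0,0],"hand": 0.087},{"translation": [0,0,-0.025],"turn": [0,0,0],"hand": 0.087},{"translation": [0,0,-0.01],"turn": [0,0.002,0],"hand": 0.087},{"translation": [0,0,0],"turn": [0,0,0],"hand": 0.087}]'

```text
time: 29.05
ee_pos: [0.6382, -0.152, 0.1147]
eef_rot: [0.753, 0.658, 0.002, 0.001]
ft_force: [-0.7, -0.5, -0.3]
width: 0.0871
```

```bash
python3 -c "
from h import *
st()"
```

```text
t 29.05 p [ 0.6382 -0.152   0.1147] jawdeg -7.77 zaxis [ 4.2e-03  3.0e-04 -1.0e+00] F [-0.7 -0.5 -0.3] w 0.0871 q [ 0.12  0.48  0.06  1.52 -0.03  1.14  0.05]
```

>>> apply_moves --deltas '[{"translation": [-0.001,0,-0.012],"turn": [0,0.004,-0.01],"hand": 0.087},{"translation": [0,0,0],"turn": [0,0,0],"hand": 0.03},{"translation": [0,0,0],"turn": [0,0,0],"hand": 0.03},{"translation": [0,0,0],"turn": [0,0,0],"hand": 0.03},{"translation": [0,0,0],"turn": [0,0,0],"hand": 0.03}]' --newtons 35

```text
time: 29.55
ee_pos: [0.6393, -0.1526, 0.1071]
eef_rot: [0.756, 0.654, 0.002, 0.002]
ft_force: [-0.7, 0.2, 0.5]
width: 0.0627
```

>>> apply_moves --deltas '[{"translation": [0,0,0],"turn": [0,0,0],"hand": 0.03},{"translation": [0,0,0],"turn": [0,0,0],"hand": 0.03},{"translation": [0,0,0],"turn": [0,0,0],"hand": 0.03}]'

```text
time: 29.85
ee_pos: [0.6394, -0.1526, 0.1076]
eef_rot: [0.756, 0.654, 0.002, 0.002]
ft_force: [-0.1, -0.1, -0.1]
width: 0.0601
```

```bash
python3 -c "
from h import *
st()"
```

```text
t 29.85 p [ 0.6394 -0.1526  0.1076] jawdeg -8.25 zaxis [ 6.3e-03 -8.0e-04 -1.0e+00] F [-0.1 -0.1 -0.1] w 0.0601 q [ 0.12  0.49  0.07  1.53 -0.03  1.12  0.04]
```

>>> apply_moves --deltas '[{"translation": [0,0,0.01],"turn": [0,0,0],"hand": 0.03},{"translation": [0,0,0.02],"turn": [0,0,0],"hand": 0.03},{"translation": [0,0,0.03],"turn": [0,0,0],"hand": 0.03},{"translation": [0,0,0.04],"turn": [0,0,0],"hand": 0.03},{"translation": [0,0,0.045],"turn": [0,0,0],"hand": 0.03}]'

```text
time: 30.35
ee_pos: [0.6353, -0.1517, 0.2523]
eef_rot: [0.756, 0.655, -0.002, -0.002]
ft_force: [1.6, 0.1, -0.1]
width: 0.0599
```

```bash
python3 -c "
from h import *
st()"
```

```text
t 30.35 p [ 0.6353 -0.1517  0.2523] jawdeg -8.23 zaxis [-0.0056  0.0011 -1.    ] F [ 1.6  0.1 -0.1] w 0.0599 q [ 0.11  0.39  0.08  1.35 -0.03  1.4   0.04]
```

Mid tray lifted (60.0 mm). Carry towards the mid mat and re-measure the mat from short of it.

>>> apply_moves --deltas '[{"translation": [-0.035,0.034,0],"turn": [0,-0.005,0.03],"hand": 0.03},{"translation": [-0.036,0.034,0],"turn": [0,0,0.03],"hand": 0.03},{"translation": [-0.036,0.034,0],"turn": [0,0,0.03],"hand": 0.03},{"translation": [-0.036,0.034,0],"turn": [0,0,0.03],"hand": 0.03},{"translation": [-0.036,0.034,0],"turn": [0,0,0.02],"hand": 0.03}]'

```text
time: 30.85
ee_pos: [0.459, 0.0158, 0.2658]
eef_rot: [0.709, 0.705, 0.007, 0.009]
ft_force: [0.0, 1.7, 0.1]
width: 0.0596
```

>>> apply_moves --deltas '[{"translation": [-0.01,0.01,0],"turn": [0,0,0],"hand": 0.03},{"translation": [0,0,0],"turn": [0,0,0],"hand": 0.03}]'

```text
time: 31.05
ee_pos: [0.4455, 0.0304, 0.2683]
eef_rot: [0.707, 0.707, 0.009, 0.01]
ft_force: [0.6, -0.4, -0.1]
width: 0.0596
```

```bash
python3 -c "
from h import *
st();c,im=snap('wrist','w13');blobs(c,'wrist',im,amin=400)"
```

```text
t 31.05 p [0.4455 0.0304 0.2683] jawdeg 0.05 zaxis [ 0.0261 -0.0016 -0.9997] F [ 0.6 -0.4 -0.1] w 0.0596 q [-0.08 -0.09 -0.09  1.87 -0.    1.34 -0.17]
wrist cork [429. 287.] ctr [ 639.8 -166.6] size [30.2 99.3] ang 12.6
wrist cork [203. 288.] ctr [ 268.4 -160.2] size [96.4 30.2] ang 79.4
wrist cork [307.  99.] ctr [440.4 128.1] size [125.6  82.3] ang 89.5
```

>>> apply_moves --deltas '[{"translation": [-0.006,0.043,0],"turn": [0.002,0.013,-0.01],"hand": 0.03},{"translation": [0,0.043,-0.02],"turn": [0,0.013,0],"hand": 0.03},{"translation": [0,0,-0.045],"turn": [0,0,0],"hand": 0.03},{"translation": [0,0,-0.04],"turn": [0,0,0],"hand": 0.03},{"translation": [0,0,0],"turn": [0,0,0],"hand": 0.03}]'

```text
time: 31.6
ee_pos: [0.4466, 0.1135, 0.1632]
eef_rot: [0.715, 0.699, 0.003, 0.001]
ft_force: [-1.1, -1.2, 0.7]
width: 0.0598
```

```bash
python3 -c "
from h import *
st()"
```

```text
t 31.6 p [0.4466 0.1135 0.1632] jawdeg -1.25 zaxis [ 0.0057  0.0022 -1.    ] F [-1.1 -1.2  0.7] w 0.0598 q [-0.16  0.04 -0.19  1.97  0.01  1.13 -0.38]
```

>>> apply_moves --deltas '[{"translation": [-0.008,0.006,-0.03],"turn": [-0.002,0.008,0.013],"hand": 0.03},{"translation": [-0.001,0,-0.035],"turn": [0,0.004,0],"hand": 0.03},{"translation": [0,0,-0.025],"turn": [0,0.002,0],"hand": 0.03},{"translation": [0,0,0],"turn": [0,0,0],"hand": 0.03}]'

```text
time: 32.0
ee_pos: [0.4448, 0.1164, 0.0769]
eef_rot: [0.713, 0.701, -0.001, -0.001]
ft_force: [-0.4, -0.2, -0.4]
width: 0.0593
```

```bash
python3 -c "
from h import *
st()"
```

```text
t 32.0 p [0.4448 0.1164 0.0769] jawdeg -0.97 zaxis [-0.0027  0.0012 -1.    ] F [-0.4 -0.2 -0.4] w 0.0593 q [-0.17  0.15 -0.2   2.05  0.03  0.95 -0.4 ]
```

>>> apply_moves --deltas '[{"translation": [-0.006,0.003,-0.015],"turn": [-0.001,-0.001,0.008],"hand": 0.03},{"translation": [0,0,-0.014],"turn": [0,0,0],"hand": 0.03},{"translation": [0,0,0],"turn": [0,0,0],"hand": 0.03}]'

```text
time: 32.3
ee_pos: [0.4446, 0.1182, 0.0528]
eef_rot: [0.712, 0.702, 0.002, 0.001]
ft_force: [-0.2, -1.0, -0.6]
width: 0.0599
```

```bash
python3 -c "
from h import *
st()"
```

```text
t 32.3 p [0.4446 0.1182 0.0528] jawdeg -0.78 zaxis [ 0.0047  0.0013 -1.    ] F [-0.2 -1.  -0.6] w 0.0599 q [-0.17  0.18 -0.2   2.07  0.05  0.89 -0.41]
```

>>> apply_moves --deltas '[{"translation": [-0.005,0.002,-0.006],"turn": [-0.001,0.005,0.004],"hand": 0.03},{"translation": [0,0,-0.004],"turn": [0,0,0],"hand": 0.03},{"translation": [0,0,0],"turn": [0,0,0],"hand": 0.03}]'

```text
time: 32.6
ee_pos: [0.442, 0.1203, 0.045]
eef_rot: [0.711, 0.703, 0.002, 0.001]
ft_force: [-0.0, 0.0, -0.5]
width: 0.0598
```

```bash
python3 -c "
from h import *
st()"
```

```text
t 32.6 p [0.442  0.1203 0.045 ] jawdeg -0.62 zaxis [ 0.0032  0.0011 -1.    ] F [-0.   0.  -0.5] w 0.0598 q [-0.18  0.19 -0.2   2.08  0.05  0.87 -0.42]
```

>>> apply_moves --deltas '[{"translation": [-0.002,0,-0.004],"turn": [-0.001,0.003,0],"hand": 0.03},{"translation": [0,0,0],"turn": [0,0,0],"hand": 0.03},{"translation": [0,0,-0.003],"turn": [0,0,0],"hand": 0.03},{"translation": [0,0,0],"turn": [0,0,0],"hand": 0.03}]'

```text
time: 33.0
ee_pos: [0.4403, 0.1204, 0.0382]
eef_rot: [0.711, 0.703, 0.0, 0.0]
ft_force: [0.5, 0.2, -0.5]
width: 0.0596
```

```bash
python3 -c "
from h import *
st()"
```

```text
t 33.0 p [0.4403 0.1204 0.0382] jawdeg -0.63 zaxis [ 9.e-04  3.e-04 -1.e+00] F [ 0.5  0.2 -0.5] w 0.0596 q [-0.18  0.2  -0.2   2.09  0.05  0.86 -0.42]
```

>>> apply_moves --deltas '[{"translation": [0,0,-0.003],"turn": [0,0,0],"hand": 0.03},{"translation": [0,0,0],"turn": [0,0,0],"hand": 0.03},{"translation": [0,0,0],"turn": [0,0,0],"hand": 0.03}]'

```text
time: 33.3
ee_pos: [0.4406, 0.1207, 0.0356]
eef_rot: [0.711, 0.703, 0.001, 0.0]
ft_force: [0.7, 0.1, -0.9]
width: 0.0598
```

>>> apply_moves --deltas '[{"translation": [0,0,0],"turn": [0,0,0],"hand": 0.087},{"translation": [0,0,0],"turn": [0,0,0],"hand": 0.087},{"translation": [0,0,0],"turn": [0,0,0],"hand": 0.087},{"translation": [0,0,0],"turn": [0,0,0],"hand": 0.087},{"translation": [0,0,0],"turn": [0,0,0],"hand": 0.087}]'

```text
time: 33.8
ee_pos: [0.4406, 0.1206, 0.0353]
eef_rot: [0.711, 0.703, 0.001, 0.0]
ft_force: [-0.1, -1.0, -0.2]
width: 0.0857
```

>>> apply_moves --deltas '[{"translation": [0,0,0.02],"turn": [0,0,0],"hand": 0.087},{"translation": [0,0,0.045],"turn": [0,0,0],"hand": 0.087},{"translation": [0,0,0.045],"turn": [0,0,0],"hand": 0.087},{"translation": [0,-0.03,0.045],"turn": [0,0,0],"hand": 0.087},{"translation": [0.02,-0.045,0.04],"turn": [0,0,0],"hand": 0.087}]'

```text
time: 34.3
ee_pos: [0.4511, 0.0588, 0.2198]
eef_rot: [0.708, 0.706, -0.003, -0.003]
ft_force: [2.1, 0.2, 0.2]
width: 0.0871
```

```bash
python3 -c "
from h import *
st();c,im=snap('wrist','w14');tray(c,'wrist',im,(.44,.12),.049);blobs(c,'wrist',im,amin=400)"
```

```text
t 34.3 p [0.4511 0.0588 0.2198] jawdeg -0.1 zaxis [-8.2e-03 -8.0e-04 -1.0e+00] F [2.1 0.2 0.2] w 0.0871 q [-0.09 -0.02 -0.14  1.9  -0.    1.27 -0.23]
tray ctr [440.4 120.9] size [120.5  60.2] ang 89.2 px [307. 128.]
wrist cork [164. 285.] ctr [ 218.1 -103. ] size [87.8 35.4] ang 77.2
wrist cork [312. 273.] ctr [446.4 -66.6] size [26.7 99.4] ang 89.0
wrist cork [309. 115.] ctr [440.6 120.7] size [141.6  82.3] ang 89.3
```

Mid tray at (440.4,120.9), 89.2°, on a mat at (440.6,120.7), 89.3°. Now the long tray.

>>> apply_moves --deltas '[{"translation": [0.036,-0.041,0],"turn": [0,-0.008,-0.03],"hand": 0.087},{"translation": [0.036,-0.041,0],"turn": [0,0,-0.03],"hand": 0.087},{"translation": [0.036,-0.041,0],"turn": [0,0,-0.03],"hand": 0.087},{"translation": [0.036,-0.041,0],"turn": [0,0,-0.03],"hand": 0.087},{"translation": [0.036,-0.041,0],"turn": [0,0,-0.025],"hand": 0.087}]'

```text
time: 34.85
ee_pos: [0.618, -0.1305, 0.2266]
eef_rot: [0.759, 0.651, 0.005, 0.007]
ft_force: [1.2, 0.5, 0.1]
width: 0.087
```

>>> apply_moves --deltas '[{"translation": [0.006,-0.007,-0.02],"turn": [0,0,0],"hand": 0.087},{"translation": [0,0,-0.03],"turn": [0,0,0],"hand": 0.087},{"translation": [0,0,0],"turn": [0,0,0],"hand": 0.087}]'

```text
time: 35.15
ee_pos: [0.6263, -0.1458, 0.1726]
eef_rot: [0.763, 0.647, 0.004, 0.008]
ft_force: [-0.9, -0.1, 0.0]
width: 0.0871
```

```bash
python3 -c "
from h import *
st()"
```

```text
t 35.15 p [ 0.6263 -0.1458  0.1726] jawdeg -9.4 zaxis [ 0.0152 -0.0069 -0.9999] F [-0.9 -0.1  0. ] w 0.0871 q [ 0.11  0.4   0.06  1.51 -0.02  1.22  0.01]
```

>>> apply_moves --deltas '[{"translation": [0.009,-0.007,-0.01],"turn": [0.007,0.015,0.018],"hand": 0.087},{"translation": [0,0,-0.03],"turn": [0,0,0],"hand": 0.087},{"translation": [0,0,-0.03],"turn": [0,0,0],"hand": 0.087},{"translation": [0,0,-0.02],"turn": [0,0,0],"hand": 0.087},{"translation": [0,0,0],"turn": [0,0,0],"hand": 0.087}]'

```text
time: 35.65
ee_pos: [0.6373, -0.151, 0.0857]
eef_rot: [0.756, 0.655, 0.002, 0.001]
ft_force: [-0.1, 0.5, 0.4]
width: 0.0872
```

```bash
python3 -c "
from h import *
st()"
```

```text
t 35.65 p [ 0.6373 -0.151   0.0857] jawdeg -8.23 zaxis [ 4.4e-03  8.0e-04 -1.0e+00] F [-0.1  0.5  0.4] w 0.0872 q [ 0.13  0.51  0.05  1.55 -0.03  1.08  0.04]
```

>>> apply_moves --deltas '[{"translation": [-0.001,-0.002,-0.012],"turn": [-0.001,0.004,0],"hand": 0.087},{"translation": [0,0,-0.009],"turn": [0,0,0],"hand": 0.087},{"translation": [0,0,0],"turn": [0,0,0],"hand": 0.03},{"translation": [0,0,0],"turn": [0,0,0],"hand": 0.03},{"translation": [0,0,0],"turn": [0,0,0],"hand": 0.03}]' --newtons 35

```text
time: 36.15
ee_pos: [0.6388, -0.1527, 0.0688]
eef_rot: [0.756, 0.655, 0.002, 0.002]
ft_force: [0.3, -0.5, -0.2]
width: 0.0704
```

>>> apply_moves --deltas '[{"translation": [0,0,0],"turn": [0,0,0],"hand": 0.03},{"translation": [0,0,0],"turn": [0,0,0],"hand": 0.03},{"translation": [0,0,0],"turn": [0,0,0],"hand": 0.03},{"translation": [0,0,0],"turn": [0,0,0],"hand": 0.03}]'

```text
time: 36.55
ee_pos: [0.6394, -0.1528, 0.07]
eef_rot: [0.756, 0.655, 0.003, 0.003]
ft_force: [-0.2, -1.0, -0.3]
width: 0.0595
```

```bash
python3 -c "
from h import *
st()"
```

```text
t 36.55 p [ 0.6394 -0.1528  0.07  ] jawdeg -8.18 zaxis [ 0.0078 -0.0012 -1.    ] F [-0.2 -1.  -0.3] w 0.0595 q [ 0.13  0.53  0.05  1.56 -0.03  1.05  0.04]
```

>>> apply_moves --deltas '[{"translation": [0,0,0.01],"turn": [0,0,0],"hand": 0.03},{"translation": [0,0,0.02],"turn": [0,0,0],"hand": 0.03},{"translation": [0,0,0.035],"turn": [0,0,0],"hand": 0.03},{"translation": [0,0,0.04],"turn": [0,0,0],"hand": 0.03},{"translation": [-0.01,-0.01,0.03],"turn": [0,0,0.02],"hand": 0.03}]'

```text
time: 37.05
ee_pos: [0.6264, -0.1602, 0.2064]
eef_rot: [0.748, 0.664, 0.0, -0.001]
ft_force: [0.8, 1.1, -0.4]
width: 0.0597
```

```bash
python3 -c "
from h import *
st()"
```

```text
t 37.05 p [ 0.6264 -0.1602  0.2064] jawdeg -6.86 zaxis [-0.0011  0.0013 -1.    ] F [ 0.8  1.1 -0.4] w 0.0597 q [ 0.14  0.39  0.06  1.44 -0.02  1.31  0.08]
```

>>> apply_moves --deltas '[{"translation": [-0.036,-0.039,0],"turn": [0,0,0.048],"hand": 0.03},{"translation": [-0.036,-0.039,0],"turn": [0,0,0.048],"hand": 0.03},{"translation": [-0.036,-0.039,0],"turn": [0,0,0.048],"hand": 0.03},{"translation": [-0.036,-0.039,0],"turn": [0,0,0.048],"hand": 0.03},{"translation": [-0.034,-0.037,0],"turn": [0,0,0.048],"hand": 0.03}]'

```text
time: 37.55
ee_pos: [0.4561, -0.3447, 0.217]
eef_rot: [0.656, 0.755, 0.005, 0.005]
ft_force: [0.7, -1.5, -0.2]
width: 0.0599
```

>>> apply_moves --deltas '[{"translation": [0,0,0],"turn": [0,0,0],"hand": 0.03}]'

```text
time: 37.65
ee_pos: [0.4504, -0.3513, 0.2184]
eef_rot: [0.659, 0.752, 0.004, 0.006]
ft_force: [0.2, 0.1, -0.3]
width: 0.0593
```

```bash
python3 -c "
from h import *
st();c,im=snap('wrist','w15');blobs(c,'wrist',im,amin=400)"
```

```text
t 37.65 p [ 0.4504 -0.3513  0.2184] jawdeg 7.56 zaxis [ 0.0134 -0.0018 -0.9999] F [ 0.2  0.1 -0.3] w 0.0593 q [ 0.46  0.21  0.15  1.65 -0.04  1.27  0.75]
wrist cork [429. 287.] ctr [ 637.2 -490.7] size [25.8 86.2] ang 18.5
wrist cork [203. 288.] ctr [ 312.6 -530.8] size [86.1 26.9] ang 86.7
wrist cork [339.   8.] ctr [ 449.7 -148.4] size [85.6 32. ] ang 9.4
```

>>> apply_moves --deltas '[{"translation": [-0.017,-0.016,0],"turn": [0.002,0.013,0],"hand": 0.03},{"translation": [0,0,-0.035],"turn": [0,0,0],"hand": 0.03},{"translation": [0,0,-0.035],"turn": [0,0,0],"hand": 0.03},{"translation": [0,0,-0.03],"turn": [0,0,0],"hand": 0.03},{"translation": [0,0,0],"turn": [0,0,0],"hand": 0.03}]'

```text
time: 38.2
ee_pos: [0.4404, -0.3614, 0.12]
eef_rot: [0.657, 0.754, 0.003, 0.003]
ft_force: [-0.5, 0.0, -0.4]
width: 0.0595
```

```bash
python3 -c "
from h import *
st()"
```

```text
t 38.2 p [ 0.4404 -0.3614  0.12  ] jawdeg 7.85 zaxis [ 8.7e-03  5.0e-04 -1.0e+00] F [-0.5  0.  -0.4] w 0.0595 q [ 0.48  0.3   0.15  1.76 -0.06  1.08  0.79]
```

>>> apply_moves --deltas '[{"translation": [-0.008,-0.006,-0.02],"turn": [0,0.009,-0.004],"hand": 0.03},{"translation": [-0.001,-0.001,-0.02],"turn": [0,0.002,0],"hand": 0.03},{"translation": [0,0,-0.015],"turn": [0,0,0],"hand": 0.03},{"translation": [0,0,0],"turn": [0,0,0],"hand": 0.03}]'

```text
time: 38.6
ee_pos: [0.4369, -0.3671, 0.0694]
eef_rot: [0.657, 0.754, 0.001, 0.002]
ft_force: [-0.4, 0.4, -0.6]
width: 0.06
```

```bash
python3 -c "
from h import *
st()"
```

```text
t 38.6 p [ 0.4369 -0.3671  0.0694] jawdeg 7.86 zaxis [ 0.0034 -0.0014 -1.    ] F [-0.4  0.4 -0.6] w 0.06 q [ 0.49  0.36  0.15  1.8  -0.06  0.98  0.81]
```

>>> apply_moves --deltas '[{"translation": [-0.005,0,-0.01],"turn": [0.001,0.005,-0.003],"hand": 0.03},{"translation": [0,0,-0.01],"turn": [0,0,0],"hand": 0.03},{"translation": [0,0,0],"turn": [0,0,0],"hand": 0.03}]'

```text
time: 38.9
ee_pos: [0.4337, -0.3673, 0.0509]
eef_rot: [0.658, 0.753, -0.0, 0.001]
ft_force: [-0.1, -0.2, -0.1]
width: 0.06
```

```bash
python3 -c "
from h import *
st()"
```

```text
t 38.9 p [ 0.4337 -0.3673  0.0509] jawdeg 7.73 zaxis [ 0.0014 -0.002  -1.    ] F [-0.1 -0.2 -0.1] w 0.06 q [ 0.5   0.38  0.15  1.82 -0.07  0.94  0.81]
```

Excellent; final 10 mm in small steps.

>>> apply_moves --deltas '[{"translation": [0,0,-0.005],"turn": [0.002,0.001,-0.002],"hand": 0.03},{"translation": [0,0,0],"turn": [0,0,0],"hand": 0.03},{"translation": [0,0,-0.003],"turn": [0,0,0],"hand": 0.03},{"translation": [0,0,0],"turn": [0,0,0],"hand": 0.03}]'

```text
time: 39.3
ee_pos: [0.4342, -0.3677, 0.0432]
eef_rot: [0.659, 0.752, 0.0, 0.001]
ft_force: [-0.3, -0.4, -1.1]
width: 0.0599
```

```bash
python3 -c "
from h import *
st()"
```

```text
t 39.3 p [ 0.4342 -0.3677  0.0432] jawdeg 7.6 zaxis [ 1.5e-03 -6.0e-04 -1.0e+00] F [-0.3 -0.4 -1.1] w 0.0599 q [ 0.5   0.4   0.15  1.82 -0.07  0.93  0.81]
```

>>> apply_moves --deltas '[{"translation": [-0.001,0,-0.003],"turn": [0,0.001,0],"hand": 0.03},{"translation": [0,0,0],"turn": [0,0,0],"hand": 0.03}]'

```text
time: 39.5
ee_pos: [0.4337, -0.3681, 0.0406]
eef_rot: [0.659, 0.752, 0.0, 0.001]
ft_force: [-0.5, 0.0, -0.8]
width: 0.0595
```

>>> apply_moves --deltas '[{"translation": [0,0,-0.002],"turn": [0,0,0],"hand": 0.03},{"translation": [0,0,0],"turn": [0,0,0],"hand": 0.03}]'

```text
time: 39.7
ee_pos: [0.4339, -0.3684, 0.0408]
eef_rot: [0.659, 0.752, 0.0, 0.001]
ft_force: [0.4, -0.1, -0.5]
width: 0.06
```

```bash
python3 -c "
from h import *
st()"
```

```text
t 39.7 p [ 0.4339 -0.3684  0.0408] jawdeg 7.58 zaxis [ 0.0024 -0.0014 -1.    ] F [ 0.4 -0.1 -0.5] w 0.06 q [ 0.5   0.4   0.15  1.82 -0.07  0.92  0.81]
```

On the mat (z matches the expected 0.041). Release, rise and check everything.

>>> apply_moves --deltas '[{"translation": [0,0,0],"turn": [0,0,0],"hand": 0.087},{"translation": [0,0,0],"turn": [0,0,0],"hand": 0.087},{"translation": [0,0,0],"turn": [0,0,0],"hand": 0.087},{"translation": [0,0,0],"turn": [0,0,0],"hand": 0.087},{"translation": [0,0,0],"turn": [0,0,0],"hand": 0.087}]'

```text
time: 40.2
ee_pos: [0.4339, -0.3684, 0.0405]
eef_rot: [0.659, 0.752, 0.0, 0.001]
ft_force: [0.0, 0.6, 0.4]
width: 0.0857
```

>>> apply_moves --deltas '[{"translation": [0,0,0.02],"turn": [0,0,0],"hand": 0.087},{"translation": [0,0,0.045],"turn": [0,0,0],"hand": 0.087},{"translation": [0,0,0.045],"turn": [0,0,0],"hand": 0.087},{"translation": [0,-0.02,0.045],"turn": [0,0,0],"hand": 0.087},{"translation": [0,-0.045,0.045],"turn": [0,0,0],"hand": 0.087}]'

```text
time: 40.7
ee_pos: [0.4314, -0.4181, 0.2315]
eef_rot: [0.656, 0.755, 0.0, -0.005]
ft_force: [1.0, -0.3, -0.1]
width: 0.0869
```

>>> apply_moves --deltas '[{"translation": [0,-0.02,0.03],"turn": [0,0,0],"hand": 0.087},{"translation": [0,0,0],"turn": [0,0,0],"hand": 0.087}]'

```text
time: 40.9
ee_pos: [0.4308, -0.4441, 0.2686]
eef_rot: [0.658, 0.753, -0.0, -0.001]
ft_force: [-0.9, -0.3, -0.1]
width: 0.0872
```

```bash
python3 -c "
from h import *
st();c,im=snap('wrist','w16');tray(c,'wrist',im,(.434,-.367),.049);tray(c,'wrist',im,(.443,-.1065),.049);blobs(c,'wrist',im,amin=400)
_,a=snap('scene','s16');_,b=snap('side','d16')
cv2.imwrite('pics/f16.png',np.hstack([cv2.resize(a[140:320,150:450],(450,270),interpolation=2),cv2.resize(b[110:350,190:430],(270,270),interpolation=2)]))"
```

```text
t 40.9 p [ 0.4308 -0.4441  0.2686] jawdeg 7.74 zaxis [-1.5e-03  1.0e-04 -1.0e+00] F [-0.9 -0.3 -0.1] w 0.0872 q [ 0.56  0.3   0.21  1.44 -0.06  1.41  0.91]
tray ctr [ 433.3 -368.2] size [ 60.3 159.5] ang 7.4 px [327. 116.]
wrist cork [298. 116.] ctr [ 395.6 -373.4] size [  6.7 180.4] ang 7.5
```

View pics/f16.png

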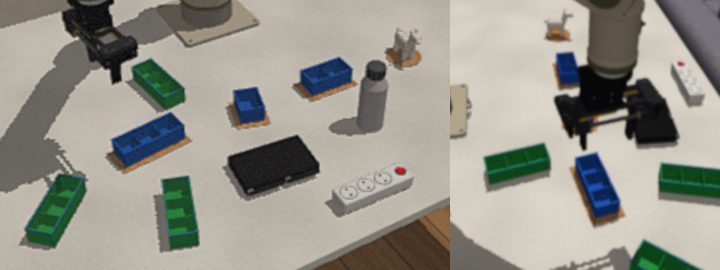

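All three trays are on their mats with cork showing, the llama is upright on the coaster at (405,45), and the router and bottle look undisturbed. Handing in.

```bash
python3 -c "
from bench import order
print(order.close_job())"
```

```text
the job is handed in; nothing more can be done
None
```

The job is handed in: each blue tray stands on the cork mat of its own size, and the llama stands on the coaster. It took about 41 s of robot time. I moved the llama first, since it stood on the short tray's mat, and then the short, mid and long trays.

| Item | Final position (mm) | Its mat or coaster (mm) |
|---|---|---|
| Short tray | (443.0, -106.6), 74.3° | (442.4, -106.2), 74.6° |
| Mid tray | (440.4, 120.9), 89.2° | (440.6, 120.7), 89.3° |
| Long tray | (433.3, -368.2), 7.4° | about (433.9, -368.4), 7.5° |
| Llama | upright, centred by eye after the correction | (443, 373.5) |

- **Long tray:** its mat centre was worked out from one visible strip of cork, because the tray hid the rest.
- **Llama:** it first landed about 7 mm off the coaster's centre, so I regripped it and shifted it. I checked the result in the picture and did not measure it again.
- **Landing forces:** the force readings did not show the first llama landing clearly. While I was still lowering, it slid slightly in the grip and across the coaster. The largest force I read was about 14 N.
- **Router and bottle:** both look undisturbed in the last scene picture, but I did not measure their positions.

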